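# Belt tension check on the bench sander

### The job

Check the belt tension of the small bench sander: first press its red emergency stop until it stays down, then move every piece that lies on the belt into the grey tray. With the stop still down, pull the black gauge knob out against its spring until the pointer stands level with the red mark (not past it), hold it there for two seconds and let the knob go back fully home; do this pull twice, as the first only settles the belt. Last of all, twist the emergency stop clockwise so that it pops up again, leaving the red mark where it is set and not pushing the loose screwdriver about.

Things in the scene. Friction and masses are not known exactly. Their poses are not given: they have to be found in the camera images.
- sander: blue bench belt sander fixed to the table, 410 mm long (its y axis), bed 100 mm deep (its x axis, which points away from the robot); the origin lies on the table under its middle; the top of the dark brown belt, on which the pieces lie, is 62 mm above the table. A 30 mm radius motor stands behind it, no higher than the belt; the gauge, on an aluminium plate 8 mm thick, sticks out of its front, towards the robot (to x = -0.22 in its frame)
- gauge_knob (a point): black round upright knob of the gauge, 24 mm in diameter, from 13 to 72 mm above the table; the point lies on its axis 50 mm above the table; it moves with the slide. It is pulled level, straight along the sander's -x axis; its x axis here is the sander's x axis. Nothing higher than 36 mm stands within 60 mm of it but the sander itself (its front face is 70 mm behind the knob's axis when home)
- gauge (a joint): how far the gauge slide is pulled out, m: 0 fully home, 0.09 at its stop; a spring draws it home (2.7 N at 0, 90 N more per metre), fairly slowly when let go
- pointer_tip (a point): tip of the black pointer, a small bar that sticks out to the sander's +y side from the foot of the gauge knob, 15 mm above the table; moves with the slide
- red_mark (a point): near end of the red set mark, a 6 x 16 x 12 mm red block beside the scale (top 22 mm above the table); the pointer is level with it when both have the same x in the sander's frame. Its axes are the sander's. It is stiff on its rail and must not be shifted
- set_mark (a joint): where the red mark is set along the scale, m: the pointer is level with the mark when the joint gauge has the same value (between 0.04 and 0.075, other each time)
- stop_box: yellow box of the emergency stop, 80 x 80 x 46 mm (with a black collar to 52 mm), fixed to the table; origin under its middle on the table; it stands left or right of the gauge
- stop_cap (a point): middle of the top of the red mushroom cap, 42 mm in diameter and 24 mm high, 99 mm above the table when up and about 10 mm lower when latched; under it is a thin stem (cap underside 75 mm above the table when up). Push it straight down with 6 to 10 N, right to the end of its 12 mm travel
- stop_press (a joint): how far the mushroom is pressed, m: 0 up, 0.012 at its lower stop; it gives way at about 6 N; pressed right down it latches, and stays at about 0.010 when let go; a light spring (2 to 4 N) lifts it once it is unlatched
- stop_turn (a joint): twist of the mushroom, rad, clockwise seen from above, from 0 (rest) to 0.9 (its stop); beyond about 0.4 a latched mushroom is unlatched and rises when the fingers let go of it. A spring (0.02 N m, 0.1 N m more per rad) turns it slowly back to 0
- tray: grey open tray fixed to the table, 150 (its x) x 170 (its y) x 40 mm high, walls and floor 5 mm thick; origin under its middle on the table; it stands on the other side of the gauge from the stop box
- offcut_a_mid (a point): pine offcut, 85 x 45 x 22 mm, 0.06 to 0.1 kg; at the start it lies flat somewhere on the sander's belt, or is absent. The point is its centre, half-way up (11 mm over its underside); its y axis runs along the 85 mm length, its x axis across the 45 mm width (grasp it across that width from above), its z axis up
- offcut_b_mid (a point): short pine offcut, 70 x 45 x 18 mm, 0.06 to 0.1 kg; at the start it lies flat somewhere on the sander's belt, or is absent. The point is its centre, half-way up (9 mm over its underside); its y axis runs along the 70 mm length, its x axis across the 45 mm width (grasp it across that width from above), its z axis up
- green_bar_mid (a point): plain green block, 90 x 36 x 36 mm, 0.06 to 0.1 kg; at the start it lies flat somewhere on the sander's belt, or is absent. The point is its centre, half-way up (18 mm over its underside); its y axis runs along the 90 mm length, its x axis across the 36 mm width (grasp it across that width from above), its z axis up
- offcut_c_mid (a point): pine offcut, 85 x 45 x 22 mm, 0.06 to 0.1 kg; at the start it lies flat somewhere on the sander's belt, or is absent. The point is its centre, half-way up (11 mm over its underside); its y axis runs along the 85 mm length, its x axis across the 45 mm width (grasp it across that width from above), its z axis up
- driver_mid (a point): middle of a loose screwdriver with an orange handle, 168 x 24 x 23 mm, lying by the left end of the sander; leave it alone

How it is judged:
By the outcome, as a careful person would: the job done as asked, in the order asked, and still so for the second after the job is handed in, with the robot touching nothing.
Of offcut_a, offcut_b, green_bar, offcut_c only 2 to 4 are there at a start; the rules pass over those that are not, and their reading is None.
At some moment in a run one of offcut_a, offcut_b, green_bar, offcut_c may be knocked a few centimetres aside while the robot is not near it.
Once in a run the grip may slacken for a moment while it holds something.
It also fails if it takes over 210 s, if anything falls off the work surface, if the arm or the gripper's body presses on something with over 40 N, if the wrist force passes 120 N, or if a joint passes its speed limit or range.

### The arm

A 6-joint arm with a two-finger parallel gripper is mounted at the origin on a cart in front of the work surface, level with it; the furniture and walls round the work are solid. World frame = base frame: x ahead of the robot, y to its left, z up, the work surface at z = 0. Lengths are in mm, angles in rad, forces in N, time in s.
With the tool pointing down it reaches from about 350 to 875 mm from the base axis. Payload 4.2 kg.
Tool frame: the origin (TCP) lies at the very end of the fingers, on their centre line; the grasp point (between the pads) lies 19 mm behind it (r.grasp_offset is the distance from the TCP to the grasp point, in mm); z points along the fingers, y is the direction in which the jaws open and shut (so a half turn about z gives the same grasp; the last joint's range is limited). The gripper opens to 85 mm and grips with 20 to 120 N. Pads are 22 mm wide; open, the fingers measure 114 mm over their backs; the gripper's body (76 mm by 85 mm) begins 54 mm behind the grasp point. The pads swing forward as they close: fully open they stand 13 mm farther back than shut.
Start: joints at [-0.965, 0.385, 0.008, 0, -1.194, -0.259], TCP at [212.446, -587.764, 231.312] pointing down, gripper open.
Joint ranges: [-3.14, 3.14], [-1.21, 2.06], [-1.07, 1.41], [-3.16, 2.05], [-2.99, -0.16], [-3.1, 3.1]. Speed limits (rad/s): [2.79, 2.79, 3.14, 3.14, 3.14, 3.14].

### API

Orientations are given as [roll, pitch, yaw] about the fixed x, y, z axes, in that order (R = Rz(yaw) Ry(pitch) Rx(roll)).
In Python, from station import r, imaging, finder gives the robot as it stands.
- The arm moves only by the shell command python3 -m pendant 'ROWS' [FORCE]. ROWS is text: rows parted by semicolons, each of 7 numbers parted by spaces: the closure in counts, from 0 (fully open) to 255 (shut), then the shift along the world's x, y, z in mm, then the turn, a rotation vector about the world's x, y, z in rad. A call has 1 to 12 rows; each row is the pose to reach, as a shift and turn from the pose measured when the call began; what a row does not reach only later rows make up. A row lasts 1/12 s, in which the tool goes at most 41.7 mm and 7.16 degrees, less where a joint would pass 70% of its speed; a pose out of reach is approached as far as the arm can. A call with a gripper value outside its range is refused whole. The fingers move at their own pace and stop on an object; FORCE is the grip in N (left out, the last holds). Time passes only in rows, so rows that repeat a pose let the fingers close. It gives the time, the measured TCP pose, the force and the opening at its end, in the units of the state.
- r.read_state(): the state, without advancing time (a new reading comes with each control period).
- imaging.snapshot(name): name is "scene" or "top"; returns the picture (400x640x3 uint8, red, green, blue); there is no depth.
- imaging.calibration(name): a dict with "fx", "fy", "cx", "cy" (pixels), "rvec" (rotation vector, rad) and "tvec" (3), from world to camera coordinates, as OpenCV has them. Camera axes: x right, y down, z forward; pixel columns grow to the right and rows downward; lengths in mm; the calibration is good to about 2 mm. A picture is of the moment at which its call begins. calibration takes no time and is no camera call.
- r.close_job(): hands the job in, once; it reports no verdict.
Trained networks look in the newest picture that a camera, given by its name, has taken for a name from the list of things; names that differ only in an ending like _2 or _b are one class to them, and where a whole thing is asked for, a point or a joint stands for the part that bears it (a point fixed in the world has none). Each returns a list of dicts, best first, with "score" (0 to 1); they miss things now and then, are a little off and sometimes report something else, mostly with a low value. They report only what shows in the picture. A call takes as long as a camera call.
- finder.find_in(camera, thing): "rect" ([left, top, right, bottom] in pixels, round what is visible of it).
- finder.silhouettes(camera, thing): "mask" (400x640 bool, what is visible of it) and "rect" ([left, top, right, bottom] in pixels, round what is visible of it).
- finder.pinpoint(camera, thing): "centre" ([row, column] in pixels: a listed point, or the origin of a listed thing).
The state is a dict: "time_s": time; "q": joint angles; "qd": joint speeds; "effort": joint torques, N m; "tool_pos": TCP position; "tool_rot": TCP orientation; "ft_force": force on the tool from outside, world axes, zero at the start; "moment": the same for the moment, N m; "opening": opening from 0.0 (shut) to 1.0 (fully open).
Only numpy, scipy, OpenCV 4.12 (cv2) and the standard library are available. Lean on these libraries where they do the work, as an engineer would, in place of code of your own. Each camera call takes 0.05 s, during which the arm holds its last target.

## Working session

There is one attempt and no reset: what is moved stays moved. The work goes in short steps, Python scripts to look and compute and a shell command to move; the robot and the scene stay as the last step left them, time stands still between calls to the robot, and variables do not carry over. Pictures are saved under pics/ and viewed, and the job is handed in when it is done.

```bash
ls; mkdir -p pics
python3 - <<'E'
from station import r, imaging, finder
import cv2
print(r.read_state(), r.grasp_offset)
for n in ("scene","top"):
    im=imaging.snapshot(n); cv2.imwrite(f"pics/{n}0.png",im[:,:,::-1]); print(imaging.calibration(n))
E
```

```text
pics
{'time_s': 0.0, 'q': array([-9.65430347e-01,  3.85551046e-01,  6.63187724e-03, -5.21201369e-04,
       -1.19398924e+00, -2.58623339e-01]), 'qd': array([-0.00077351, -0.00020312,  0.00104336,  0.00122083,  0.00086708,
        0.00023983]), 'effort': array([ 8.12721610e-04, -3.92285621e+01,  1.88398737e+01,  4.18632969e+00,
       -4.72899686e-03,  1.08832282e-05]), 'tool_pos': array([ 212.23776538, -587.24163359,  230.22397855]), 'tool_rot': array([ 3.13942693e+00, -7.20496235e-05, -2.79504222e+00]), 'ft_force': array([-0.34350011, -0.74564649, -0.29542302]), 'moment': array([-0.01148539,  0.01454205, -0.02617846]), 'opening': 1.002302366108619} 18.700000000000003
{'fx': 444.74489846326986, 'fy': 444.74489846326986, 'cx': 318.18270266381995, 'cy': 196.5641737925518, 'rvec': array([ 0.76517946, -2.59423729,  1.14063515]), 'tvec': array([ 433.75723135,  292.79287205, 1077.95373568])}
{'fx': 406.29335438661974, 'fy': 406.29335438661974, 'cx': 319.17699211464713, 'cy': 202.31298581147146, 'rvec': array([ 2.15223536, -2.15474391,  0.17635511]), 'tvec': array([-37.72027591, 534.65062843, 882.51205081])}
```

View pics/scene0.png

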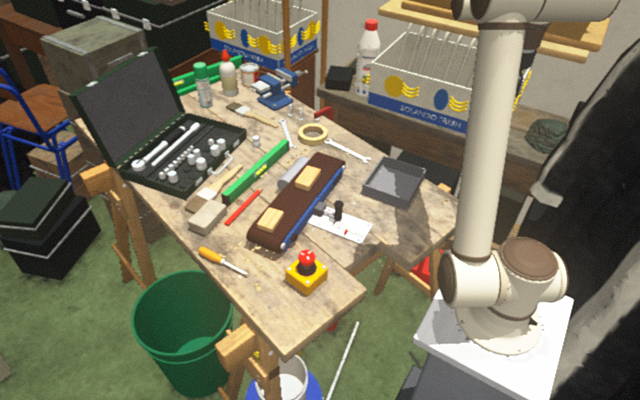

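View pics/top0.png

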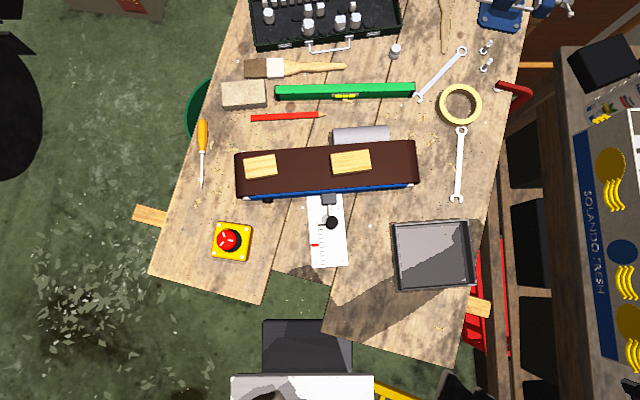

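Two offcuts lie on the belt: in top view at about (260,166) and (350,161). The stop is on the left at (230,240), the tray on the right at (432,255), the gauge knob at (331,222) and the red mark near (314,244).

```bash
cat > h.py <<'E'
import numpy as np, cv2
from station import r, imaging, finder
def cal(n):
    c=imaging.calibration(n); K=np.array([[c['fx'],0,c['cx']],[0,c['fy'],c['cy']],[0,0,1.]])
    return K,np.array(c['rvec']),np.array(c['tvec'])
def proj(n,P):
    K,rv,t=cal(n); return cv2.projectPoints(np.atleast_2d(np.asarray(P,float)),rv,t,K,None)[0][:,0]
def ray(n,uv):
    K,rv,t=cal(n); R=cv2.Rodrigues(rv)[0]
    return -R.T@t, R.T@np.linalg.solve(K,[uv[0],uv[1],1.])
def onz(n,uv,z):
    o,d=ray(n,uv); return o+d*(z-o[2])/d[2]
def tri(uv1,uv2):
    o1,d1=ray('top',uv1);o2,d2=ray('scene',uv2)
    s=np.linalg.lstsq(np.c_[d1,-d2],o2-o1,rcond=None)[0]
    a=o1+s[0]*d1;b=o2+s[1]*d2
    return (a+b)/2,np.linalg.norm(a-b)
def snap(n,f=None):
    im=imaging.snapshot(n)
    if f: cv2.imwrite(f"pics/{f}.png",im[:,:,::-1])
    return im
def st():
    s=r.read_state(); print('t',round(s['time_s'],2),'pos',s['tool_pos'].round(1),'rot',s['tool_rot'].round(3),'F',s['ft_force'].round(1),'op',round(s['opening'],3),'q',s['q'].round(2)); return s
E
python3 - <<'E'
from h import *
im=snap('top');snap('scene')
Z={'sander':0,'gauge_knob':50,'pointer_tip':15,'red_mark':16,'stop_box':0,'stop_cap':99,'tray':0,'offcut_a_mid':73,'offcut_b_mid':71,'green_bar_mid':80,'driver_mid':12}
for th,z in Z.items():
    for c in ('top','scene'):
        for d in finder.pinpoint(c,th)[:3]:
            if d['score']<.2: continue
            v,u=d['centre']; print(th,c,round(d['score'],2),round(u,1),round(v,1),onz(c,(u,v),z).round(1))
cv2.imwrite('pics/z0.png',cv2.resize(im[130:300,200:480,::-1],None,fx=2.8,fy=2.8,interpolation=cv2.INTER_CUBIC))
st()
E
```

```text
sander top 0.77 326.6 175.5 [605.2 -56.9   0. ]
sander scene 0.6 298.8 204.0 [623.4 -62.7   0. ]
gauge_knob top 0.48 330.0 221.2 [490.5 -62.2  50. ]
gauge_knob scene 0.67 340.6 208.1 [484.5 -72.   50. ]
pointer_tip top 0.59 316.0 225.8 [483.4 -31.3  15. ]
pointer_tip top 0.38 221.2 237.5 [456.7 186.   15. ]
pointer_tip scene 0.49 331.5 220.5 [497.1 -45.1  15. ]
red_mark top 0.7 331.1 223.4 [488.8 -66.2  16. ]
red_mark top 0.59 319.8 243.7 [442.1 -40.   16. ]
red_mark scene 0.21 302.0 206.5 [599.9 -45.4  16. ]
stop_box top 0.67 236.6 240.8 [449.9 153.3   0. ]
stop_box top 0.58 348.9 162.2 [ 638.  -110.8    0. ]
stop_box scene 0.52 306.5 175.4 [ 678.4 -188.3    0. ]
stop_cap top 0.6 225.3 239.4 [447.7 158.6  99. ]
stop_cap scene 0.65 303.6 253.9 [456.1 160.8  99. ]
tray top 0.74 427.7 255.0 [ 416.2 -292.     0. ]
tray scene 0.9 392.1 190.1 [ 412.9 -278.6    0. ]
offcut_a_mid top 0.81 350.8 162.1 [ 620.  -108.2   73. ]
offcut_a_mid scene 0.88 305.3 176.7 [ 630.4 -109.    73. ]
offcut_b_mid top 0.89 260.0 168.3 [606.  93.  71.]
offcut_b_mid scene 0.77 268.7 219.9 [614.2  94.5  71. ]
driver_mid top 0.58 200.9 153.8 [654.7 240.9  12. ]
driver_mid scene 0.54 220.5 260.5 [667.3 239.8  12. ]
t 1.3 pos [ 212.4 -587.8  231.3] rot [-3.142 -0.    -2.795] F [ 0.9 -0.7  0.2] op 1.001 q [-0.97  0.38  0.01  0.   -1.19 -0.26]
```

View pics/z0.png

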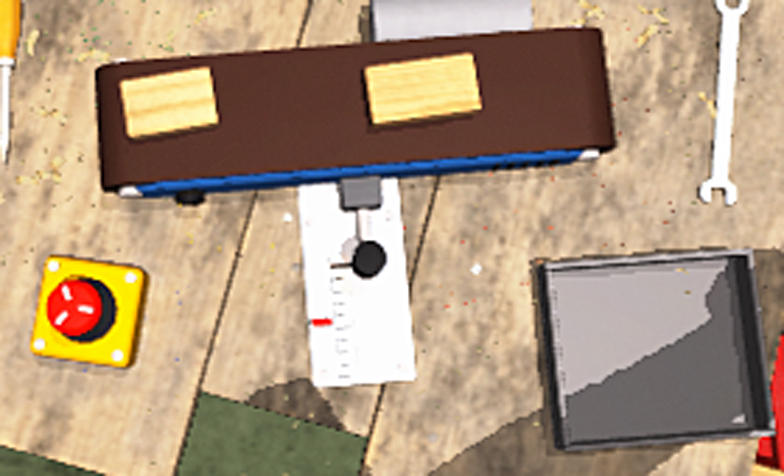

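Run:
```python
from h import *
im=cv2.imread('pics/scene0.png'); cv2.imwrite('pics/z1.png',cv2.resize(im[140:300,235:435],None,fx=4,fy=3.75*4/3.75,interpolation=cv2.INTER_CUBIC)[:600])
im=cv2.imread('pics/top0.png'); cv2.imwrite('pics/z2.png',cv2.resize(im[190:280,290:370],None,fx=6.6,fy=6.6,interpolation=cv2.INTER_CUBIC))
def w(x,y,z): return onz('top',(200+(x-1)/2.8,130+(y-1)/2.8),z).round(1)[:2]
for n,p,z in [('belt',[(97,67),(602,28),(612,148),(103,190)],62),('knob',[(368,258)],72),('plate',[(300,184),(398,180),(414,378),(314,386)],8),('mark',[(311,323),(332,322)],22),('box',[(47,256),(147,268),(134,368),(32,353)],46),('tray',[(538,262),(750,250),(774,430),(558,449)],40),('cap',[(74,307)],99),('a',[(364,67),(473,53),(481,107),(374,125)],84),('b',[(120,81),(209,67),(218,123),(130,138)],80)]:
    P=np.array([w(x,y,z) for x,y in p]); print(n,P.tolist(),'mid',P.mean(0).round(1), 'ang',[round(float(np.degrees(np.arctan2(*(P[(i+1)%len(P)]-P[i])[::-1]))),1) for i in range(len(P))],[round(float(np.linalg.norm(P[(i+1)%len(P)]-P[i])),1) for i in range(len(P))])
```

```text
belt [[641.9, 152.4], [675.4, -255.4], [576.1, -259.8], [542.0, 144.9]] mid [608.8 -54.5] ang [-85.3, -177.5, 94.8, 4.3] [409.2, 99.4, 406.1, 100.2]
knob [[487.0, -63.5]] mid [487.  -63.5] ang [0.0] [0.0]
plate [[555.8, -9.8], [559.2, -92.2], [394.4, -103.7], [388.2, -21.6]] mid [474.4 -56.8] ang [-87.6, -176.0, 94.3, 4.0] [82.5, 165.2, 82.3, 168.0]
mark [[438.9, -19.1], [439.7, -36.2]] mid [439.3 -27.6] ang [-87.3, 92.7] [17.1, 17.1]
box [[491.4, 190.8], [481.7, 111.3], [403.0, 119.8], [414.9, 200.0]] mid [447.8 155.5] ang [-97.0, 173.8, 81.6, -6.9] [80.1, 79.2, 81.1, 77.1]
tray [[486.8, -202.2], [496.5, -374.8], [353.2, -385.9], [339.1, -213.8]] mid [ 418.9 -294.2] ang [-86.8, -175.6, 94.7, 4.5] [172.9, 143.7, 172.7, 148.2]
cap [[447.9, 157.0]] mid [447.9 157. ] ang [0.0] [0.0]
a [[636.4, -60.8], [647.9, -146.8], [604.4, -152.2], [589.9, -68.3]] mid [ 619.6 -107. ] ang [-82.4, -172.9, 99.8, 9.2] [86.8, 43.8, 85.1, 47.1]
b [[625.7, 130.5], [637.2, 61.0], [592.2, 53.4], [580.2, 121.6]] mid [608.8  91.6] ang [-80.6, -170.4, 100.0, 11.1] [70.4, 45.6, 69.2, 46.4]
```

View pics/z1.png

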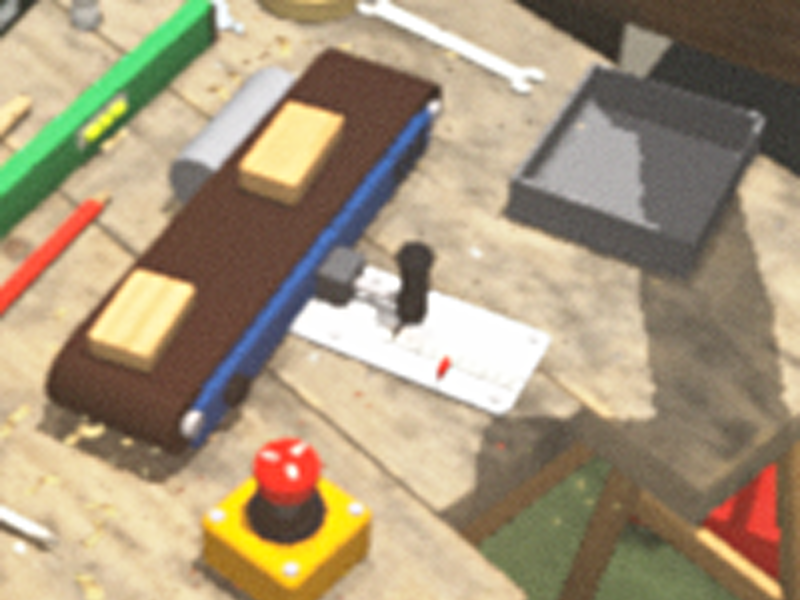

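View pics/z2.png

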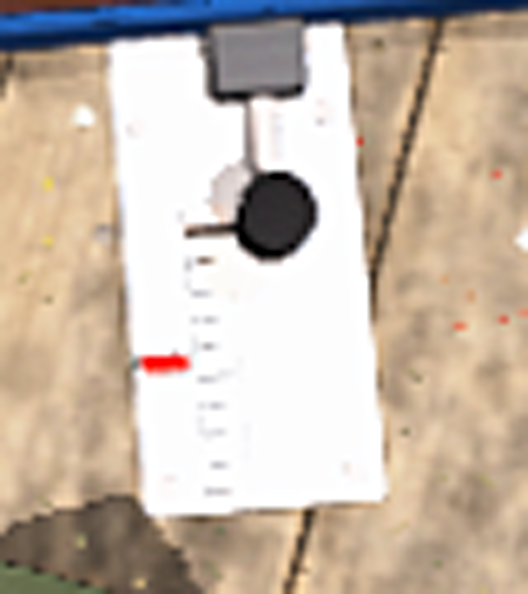

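```bash
R='235 745 -60 0 0 1.38'; python3 -m pendant '255 60 190 0 0 0 0.4; 255 60 190 0 0 0 0.4; 255 60 190 0 0 0 0.4; 255 60 190 0 0 0 0.4;255 150 450 0 0 0 0.8;255 150 450 0 0 0 0.8;255 150 450 0 0 0 0.8;255 150 450 0 0 0 0.8;255 235 745 0 0 0 1.2;255 235 745 0 0 0 1.2;255 235 745 0 0 0 1.38;255 235 745 0 0 0 1.38' 40
python3 -c "
from h import *
st()
w=proj('top',[[447.9,157,99]]);print(w)
"
```

```text
time_s: 2.3
tool_pos: [365.4, -109.9, 231.9]
tool_rot: [-3.14, -0.0, -1.489]
ft_force: [0.8, -0.5, 0.3]
opening: -0.002
t 2.3 pos [ 365.4 -109.9  231.9] rot [-3.14  -0.    -1.489] F [ 0.8 -0.5  0.3] op -0.002 q [ 0.14 -0.05 -0.53  0.   -1.09 -0.06]
[[226.08727156 239.29024494]]
```

```bash
python3 -m pendant '255 83 266 -60 0 0 0.08;255 83 266 -60 0 0 0.08;255 83 266 -60 0 0 0.08;255 83 266 -60 0 0 0.08;255 83 266 -60 0 0 0.08;255 83 266 -60 0 0 0.08;255 83 266 -60 0 0 0.08;255 83 266 -105 0 0 0.08;255 83 266 -105 0 0 0.08;255 83 266 -105 0 0 0.08;255 83 266 -105 0 0 0.08' 40
python3 -c "
from h import *
st()
a=snap('top');b=snap('scene')
cv2.imwrite('pics/p1.png',cv2.resize(np.hstack([a[190:290,180:280],b[200:300,255:355]])[:,:,::-1],None,fx=4,fy=4))
"
```

```text
time_s: 3.22
tool_pos: [448.9, 156.0, 127.8]
tool_rot: [-3.139, -0.0, -1.408]
ft_force: [0.2, -0.2, 0.6]
opening: 0.0
t 3.22 pos [448.9 156.  127.8] rot [-3.139 -0.    -1.408] F [ 0.2 -0.2  0.6] op 0.0 q [ 0.68  0.24 -0.5   0.   -0.83 -0.52]
```

View pics/p1.png

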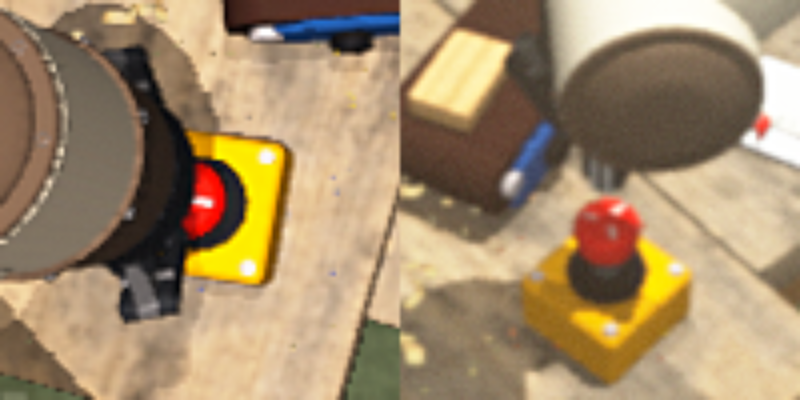

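The fingers (right half, about (605,175)) stand directly above the red cap (608,230), so I can press.

```bash
python3 -m pendant '255 0 0 -15 0 0 0;255 0 0 -24 0 0 0;255 0 0 -28 0 0 0;255 0 0 -31 0 0 0;255 0 0 -33 0 0 0;255 0 0 -35 0 0 0;255 0 0 -37 0 0 0;255 0 0 -39 0 0 0;255 0 0 -40 0 0 0;255 0 0 -40 0 0 0;255 0 0 -40 0 0 0' 40
```

```text
time_s: 4.23
tool_pos: [449.6, 156.1, 89.0]
tool_rot: [-3.136, 0.001, -1.409]
ft_force: [0.8, -1.7, 1.6]
opening: 0.006
```

```bash
python3 -m pendant '255 0 0 -1 0 0 0;255 0 0 -2 0 0 0;255 0 0 -2 0 0 0;255 0 0 -2 0 0 0' 40; python3 -m pendant '255 0 0 -1 0 0 0;255 0 0 -1.5 0 0 0;255 0 0 -1.5 0 0 0' 40
```

```text
time_s: 4.57
tool_pos: [449.7, 156.1, 87.1]
tool_rot: [-3.136, 0.001, -1.409]
ft_force: [-1.3, -1.3, 4.8]
opening: -0.001
time_s: 4.82
tool_pos: [450.0, 156.2, 86.9]
tool_rot: [-3.135, 0.001, -1.408]
ft_force: [-3.3, -1.4, 13.5]
opening: 0.004
```

```bash
python3 -m pendant '255 0 0 -1 0 0 0;255 0 0 -1.5 0 0 0;255 0 0 -1.5 0 0 0' 40
```

```text
time_s: 5.07
tool_pos: [450.2, 156.1, 86.8]
tool_rot: [-3.135, 0.0, -1.407]
ft_force: [-3.5, -2.2, 13.8]
opening: 0.0
```

```bash
python3 -m pendant '255 0 0 15 0 0 0;255 0 0 40 0 0 0;255 0 0 80 0 0 0;255 0 -40 130 0 0 0;255 0 -80 130 0 0 0; 255 0 -120 130 0 0 0;0 0 -150 130 0 0 0;0 0 -150 130 0 0 0;0 0 -150 130 0 0 0' 40
python3 -c "
from h import *
st()
a=snap('top','top2');b=snap('scene')
cv2.imwrite('pics/p2.png',cv2.resize(np.hstack([a[190:290,180:280],b[200:300,255:355]])[:,:,::-1],None,fx=4,fy=4))
for c in ('top','scene'):
  for d in finder.pinpoint(c,'stop_cap'):
    if d['score']>.4: v,u=d['centre'];print(c,u,v,onz(c,(u,v),89))
print(proj('scene',[[448,156,99],[448,156,89]]))
print(proj('top',[[448,156,99],[448,156,89]]))
"
```

```text
time_s: 5.82
tool_pos: [450.2, 4.6, 216.7]
tool_rot: [-3.134, 0.001, -1.412]
ft_force: [0.5, 0.2, -0.6]
opening: 0.42
t 5.82 pos [450.2   4.6 216.7] rot [-3.134e+00  1.000e-03 -1.412e+00] F [ 0.5  0.2 -0.6] op 0.42 q [ 0.37  0.09 -0.43  0.   -1.05 -0.21]
scene 306.7 259.9 [443.97766888 165.44362225  89.        ]
[[307.46811155 254.03711542]
 [307.45538149 256.66760184]]
[[226.57022597 239.24145009]
 [227.55753057 239.50551753]]
```

View pics/p2.png

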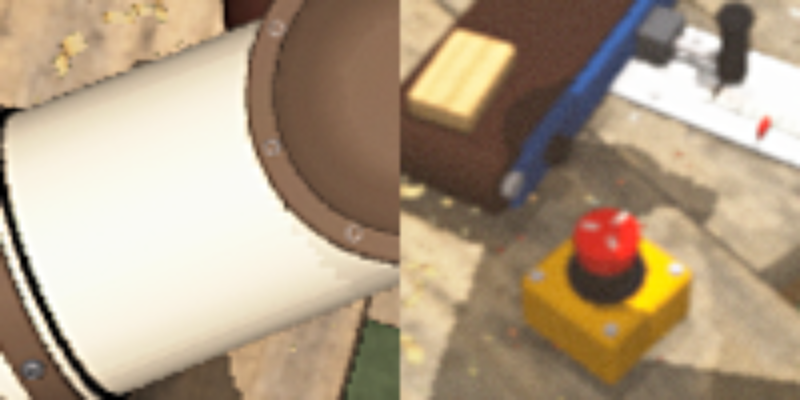

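The stop is latched: the cap top in the scene view is about 2.5 px lower, as projected for 10 mm. Next is offcut_b.

```bash
python3 -m pendant '0 40 20 -20 0 0 0.016;0 80 43 -40 0 0 0.016;0 120 65 -60 0 0 0.016;0 159 87 -80 0 0 0.016;0 159 87 -80 0 0 0.016;0 159 87 -110 0 0 0.016;0 159 87 -135 0 0 0.016;0 159 87 -145 0 0 0.016;0 159 87 -152 0 0 0.016;0 159 87 -153 0 0 0.016;0 159 87 -153 0 0 0.016' 40; 
python3 -c "
from h import *
b=snap('scene')
cv2.imwrite('pics/p3.png',cv2.resize(b[150:290,200:370][:,:,::-1],None,fx=4,fy=4))
"
```

```text
time_s: 6.93
tool_pos: [609.9, 94.9, 64.4]
tool_rot: [-3.133, 0.0, -1.388]
ft_force: [-0.5, 0.8, -1.2]
opening: 1.0
```

View pics/p3.png

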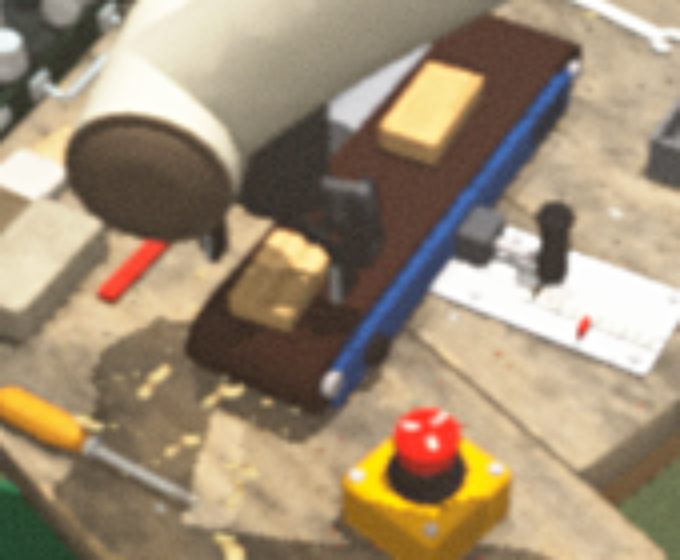

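```bash
python3 -m pendant '255 0 0 0 0 0 0;255 0 0 0 0 0 0;255 0 0 0 0 0 0;255 0 0 0 0 0 0;255 0 0 0 0 0 0;255 0 0 0 0 0 0;255 0 0 0 0 0 0;255 0 0 0 0 0 0' 60;  python3 -m pendant '255 0 0 5 0 0 0;255 0 0 20 0 0 0;255 0 0 50 0 0 0;255 0 0 80 0 0 0;255 0 0 100 0 0 0' 60
python3 -c "
from h import *
b=snap('scene')
cv2.imwrite('pics/p4.png',cv2.resize(b[150:290,200:370][:,:,::-1],None,fx=4,fy=4))
"
```

```text
time_s: 7.65
tool_pos: [611.1, 95.0, 66.6]
tool_rot: [-3.13, 0.001, -1.388]
ft_force: [-1.1, 0.7, 6.2]
opening: 0.506
time_s: 8.07
tool_pos: [611.8, 95.0, 169.2]
tool_rot: [-3.127, 0.001, -1.388]
ft_force: [0.6, 0.6, -0.3]
opening: 0.507
```

View pics/p4.png

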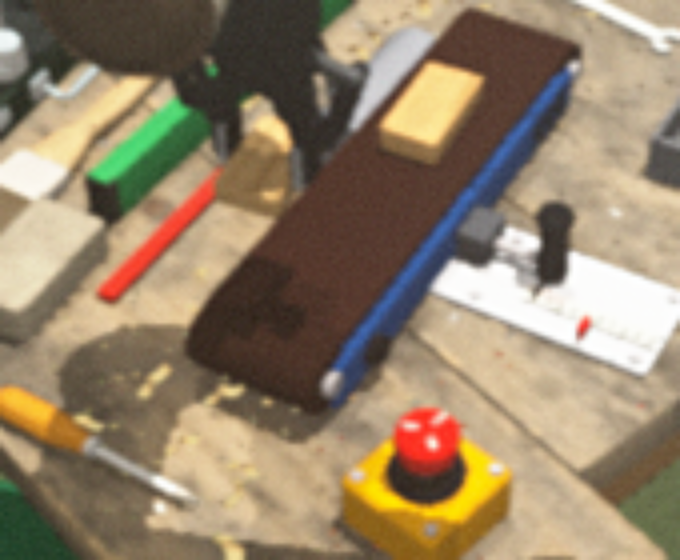

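```bash
python3 -m pendant '255 -20 -35 10 0 0 -0.12;255 -40 -70 10 0 0 -0.24;255 -59 -105 10 0 0 -0.36;255 -78 -140 10 0 0 -0.48;255 -98 -175 10 0 0 -0.6;255 -118 -211 10 0 0 -0.72;255 -137 -246 10 0 0 -0.84;255 -157 -282 10 0 0 -0.96;255 -176 -317 10 0 0 -1.08;255 -196 -352 10 0 0 -1.2;255 -196 -352 10 0 0 -1.32;255 -196 -352 10 0 0 -1.44' 60
python3 -c "
from h import *
b=snap('scene')
cv2.imwrite('pics/p5.png',b[:,:,::-1])
"
```

```text
time_s: 9.12
tool_pos: [415.9, -258.3, 183.0]
tool_rot: [-3.121, 0.0, -2.838]
ft_force: [1.1, -0.2, -0.7]
opening: 0.507
```

View pics/p5.png

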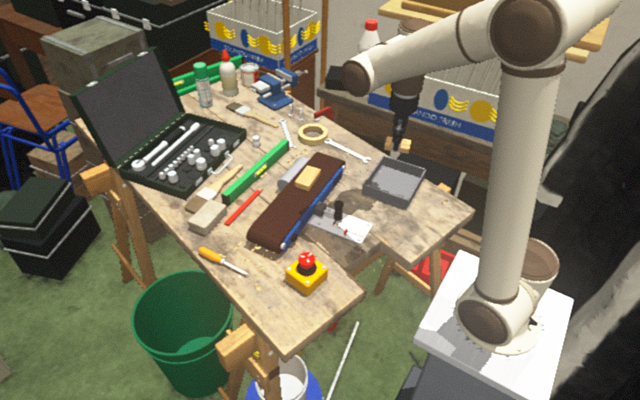

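```bash
python3 -m pendant '255 0 0 -30 0.01 0.003 -0.12;255 0 0 -70 0.02 0.006 -0.225;255 0 0 -110 0.02 0.006 -0.225;255 0 0 -130 0.02 0.006 -0.225;255 0 0 -145 0.02 0.006 -0.225;255 0 0 -155 0.02 0.006 -0.225;255 0 0 -161 0.02 0.006 -0.225;255 0 0 -165 0.02 0.006 -0.225;255 0 0 -167 0.02 0.006 -0.225;255 0 0 -167 0.02 0.006 -0.225' 60
python3 -c "
from h import *
b=snap('scene');a=snap('top')
cv2.imwrite('pics/p6.png',cv2.resize(np.hstack([a[190:320,360:490],b[130:260,330:460]])[:,:,::-1],None,fx=3,fy=3))
"
```

```text
time_s: 10.0
tool_pos: [416.8, -257.5, 16.2]
tool_rot: [-3.141, -0.001, -3.064]
ft_force: [0.1, 0.5, -0.3]
opening: 0.511
```

View pics/p6.png

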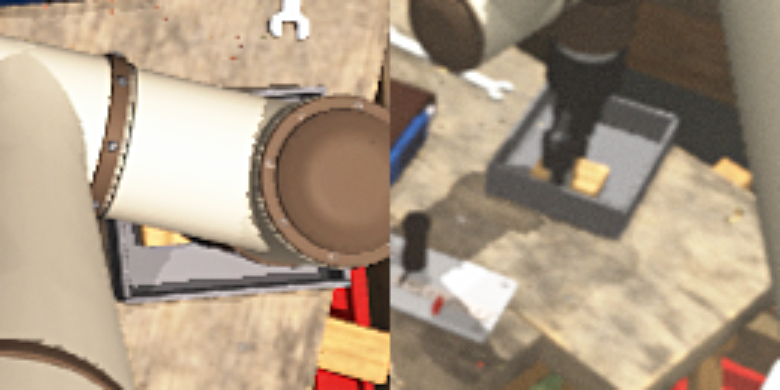

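```bash
python3 -m pendant '255 0 0 -2 0 0 0;255 0 0 -4 0 0 0;105 0 0 -4 0 0 0;105 0 0 -4 0 0 0;105 0 0 -4 0 0 0;105 0 0 10 0 0 0;105 0 0 50 0 0 0;105 0 0 90 0 0 0;105 0 0 130 0 0 0;0 0 0 160 0 0 0;0 0 0 160 0 0 0' 60
python3 -c "
from h import *
b=snap('scene');a=snap('top')
cv2.imwrite('pics/p7.png',cv2.resize(np.hstack([a[190:320,360:490],b[130:260,330:460]])[:,:,::-1],None,fx=3,fy=3))
for c in ('top','scene'):
  for th,z in (('offcut_a_mid',73),('green_bar_mid',80)):
    for d in finder.pinpoint(c,th):
      if d['score']>.4: v,u=d['centre'];print(c,th,d['score'],u,v,onz(c,(u,v),z))
"
```

```text
time_s: 11.02
tool_pos: [421.0, -259.2, 184.0]
tool_rot: [-3.134, 0.013, -3.063]
ft_force: [0.4, 0.2, 0.3]
opening: 0.848
top offcut_a_mid 0.68 349.5 161.4 [ 621.54929318 -105.3522913    73.        ]
scene offcut_a_mid 0.94 306.3 178.6 [ 623.04134576 -103.35150897   73.        ]
scene offcut_a_mid 0.52 329.8 220.8 [473.228848     7.76667086  73.        ]
```

View pics/p7.png

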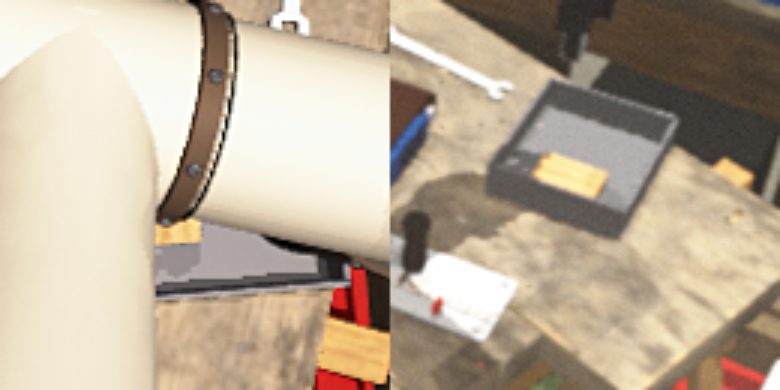

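```bash
python3 -m pendant '0 17 13 0 0 0 0.12;0 33 26 0 0 0 0.24;0 50 38 -10 0 0 0.36;0 66 51 -10 0 0 0.48;0 83 64 -10 0 0 0.6;0 100 77 -20 0 0 0.72;0 116 89 -20 0 0 0.84;0 133 102 -30 0 0 0.96;0 149 115 -30 0 0 1.08;0 166 128 -30 0 0 1.2;0 182 140 -30 0 0 1.32;0 199 153 -30 0 0 1.44' 60
python3 -c "
from h import *
s=st()
b=snap('scene')
for c in ('scene',):
  for th,z in (('offcut_a_mid',73),):
    for d in finder.pinpoint(c,th):
      if d['score']>.4: v,u=d['centre'];print(c,th,d['score'],u,v,onz(c,(u,v),z))
from scipy.spatial.transform import Rotation as Ro
R=Ro.from_euler('xyz',s['tool_rot']);T=Ro.from_euler('xyz',[np.pi,0,-1.414]);print((T*R.inv()).as_rotvec())
"
```

```text
time_s: 12.32
tool_pos: [615.1, -103.8, 143.1]
tool_rot: [3.138, -0.004, -1.619]
ft_force: [-0.1, -1.4, -0.5]
opening: 0.997
t 12.32 pos [ 615.1 -103.8  143.1] rot [ 3.138 -0.004 -1.619] F [-0.1 -1.4 -0.5] op 0.997 q [ 0.09  0.46 -0.11  0.   -1.01 -0.14]
scene offcut_a_mid 0.63 308.8 177.4 [ 619.85484976 -112.12762333   73.        ]
[ 0.00420101 -0.00382706  0.20492429]
```

```bash
python3 -m pendant '0 5 -3 0 0.004 -0.004 0.12;0 5 -3 -10 0.004 -0.004 0.2;0 5 -3 -30 0.004 -0.004 0.205;0 5 -3 -50 0.004 -0.004 0.205;0 5 -3 -65 0.004 -0.004 0.205;0 5 -3 -73 0.004 -0.004 0.205;0 5 -3 -76 0.004 -0.004 0.205;0 5 -3 -76 0.004 -0.004 0.205;0 5 -3 -76 0.004 -0.004 0.205' 60
python3 -c "
from h import *
b=snap('scene')
cv2.imwrite('pics/p8.png',cv2.resize(b[130:250,230:370][:,:,::-1],None,fx=4,fy=4))
"
```

```text
time_s: 13.17
tool_pos: [622.1, -106.0, 67.4]
tool_rot: [-3.139, -0.001, -1.416]
ft_force: [-1.1, 0.7, 0.4]
opening: 1.001
```

View pics/p8.png

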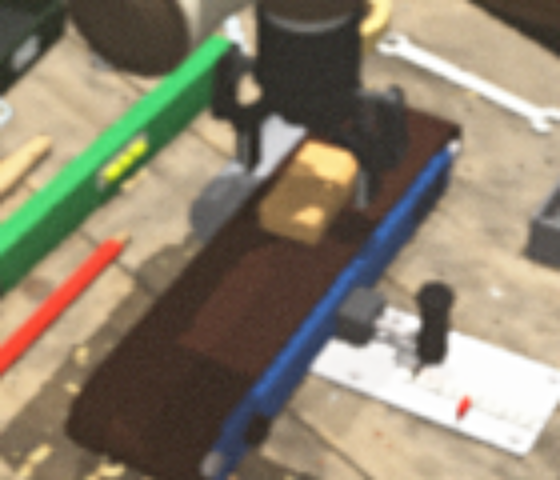

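```bash
python3 -m pendant '255 0 0 0 0 0 0;255 0 0 0 0 0 0;255 0 0 0 0 0 0;255 0 0 0 0 0 0;255 0 0 0 0 0 0;255 0 0 0 0 0 0;255 0 0 0 0 0 0' 60;  python3 -m pendant '255 0 0 5 0 0 0;255 0 0 20 0 0 0;255 0 0 50 0 0 0;255 0 0 80 0 0 0;255 0 0 110 0 0 0;255 0 0 110 0 0 0' 60
python3 -c "
from h import *
b=snap('scene')
cv2.imwrite('pics/p9.png',cv2.resize(b[110:250,230:370][:,:,::-1],None,fx=4,fy=4))
"
```

```text
time_s: 13.8
tool_pos: [623.0, -105.8, 68.9]
tool_rot: [-3.136, -0.001, -1.416]
ft_force: [-1.5, 0.8, 5.3]
opening: 0.512
time_s: 14.3
tool_pos: [626.4, -106.3, 185.9]
tool_rot: [-3.125, -0.004, -1.415]
ft_force: [0.3, 0.2, 1.2]
opening: 0.509
```

View pics/p9.png

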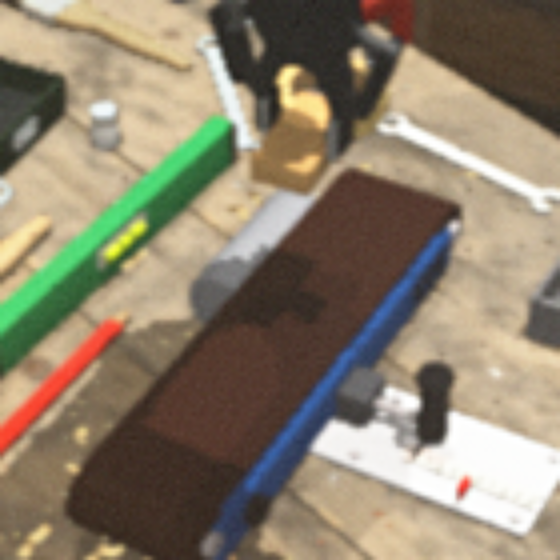

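```bash
python3 -m pendant '255 -15 -16 0 0 0 -0.12;255 -29 -32 0 0 0 -0.24;255 -44 -48 0 0 0 -0.36;255 -58 -64 0 0 0 -0.48;255 -73 -80 0 0 0 -0.6;255 -88 -96 0 0 0 -0.72;255 -102 -112 0 0 0 -0.84;255 -117 -128 0 0 0 -0.96;255 -131 -144 0 0 0 -1.08;255 -146 -160 0 0 0 -1.2;255 -160 -176 0 0 0 -1.32;255 -175 -192 0 0 0 -1.44' 60
python3 -c "
from h import *
s=st()
from scipy.spatial.transform import Rotation as Ro
R=Ro.from_euler('xyz',s['tool_rot']);T=Ro.from_euler('xyz',[np.pi,0,-3.063]);print((T*R.inv()).as_rotvec())
b=snap('scene')
cv2.imwrite('pics/p10.png',cv2.resize(b[90:240,300:450][:,:,::-1],None,fx=3,fy=3))
"
```

```text
time_s: 15.35
tool_pos: [448.1, -298.1, 181.1]
tool_rot: [-3.131, -0.004, -2.862]
ft_force: [0.1, -1.3, -0.3]
opening: 0.508
t 15.35 pos [ 448.1 -298.1  181.1] rot [-3.131 -0.004 -2.862] F [ 0.1 -1.3 -0.3] op 0.508 q [-0.28  0.28 -0.29  0.01 -1.   -1.02]
[ 0.01094725 -0.00257006 -0.20129598]
```

View pics/p10.png

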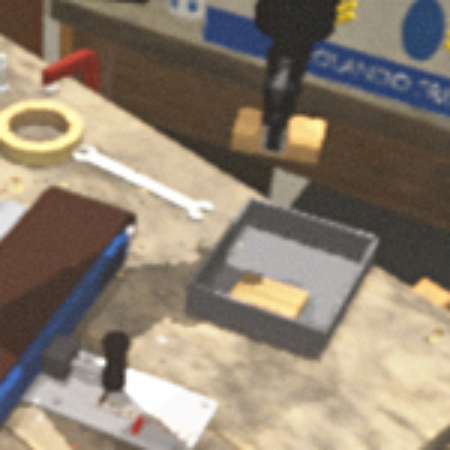

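```bash
python3 -m pendant '255 -20 -26 0 0.01 -0.003 -0.12;255 -26 -33 0 0.01 -0.003 -0.2;255 -26 -33 -30 0.01 -0.003 -0.2;255 -26 -33 -65 0.01 -0.003 -0.2;255 -26 -33 -100 0.01 -0.003 -0.2;255 -26 -33 -130 0.01 -0.003 -0.2;255 -26 -33 -150 0.01 -0.003 -0.2;255 -26 -33 -160 0.01 -0.003 -0.2;255 -26 -33 -163 0.01 -0.003 -0.2;255 -26 -33 -163 0.01 -0.003 -0.2' 60
```

```text
time_s: 16.23
tool_pos: [419.2, -332.5, 17.3]
tool_rot: [3.141, -0.003, -3.068]
ft_force: [-0.6, 0.0, -0.0]
opening: 0.506
```

```bash
python3 -m pendant '255 0 1 -3 0 0 0;255 0 1 -4 0 0 0;105 0 1 -4 0 0 0;105 0 1 -4 0 0 0;105 0 1 -4 0 0 0;105 0 1 10 0 0 0;105 0 1 50 0 0 0;105 0 1 90 0 0 0;105 0 1 130 0 0 0;105 0 0 160 0 0 0;105 0 0 160 0 0 0' 60
python3 -c "
from h import *
s=st()
b=snap('scene')
cv2.imwrite('pics/p11.png',cv2.resize(b[90:240,300:450][:,:,::-1],None,fx=3,fy=3))
from scipy.spatial.transform import Rotation as Ro
R=Ro.from_euler('xyz',s['tool_rot']);T=Ro.from_euler('xyz',[np.pi,0,-1.49]);print((T*R.inv()).as_rotvec())
"
```

```text
time_s: 17.15
tool_pos: [422.9, -334.8, 185.4]
tool_rot: [-3.133, 0.01, -3.067]
ft_force: [-0.4, -0.1, 0.3]
opening: 0.587
t 17.15 pos [ 422.9 -334.8  185.4] rot [-3.133  0.01  -3.067] F [-0.4 -0.1  0.3] op 0.587 q [-0.37  0.27 -0.28  0.   -1.   -1.13]
[-0.00232602  0.01416786  1.57667275]
```

View pics/p11.png

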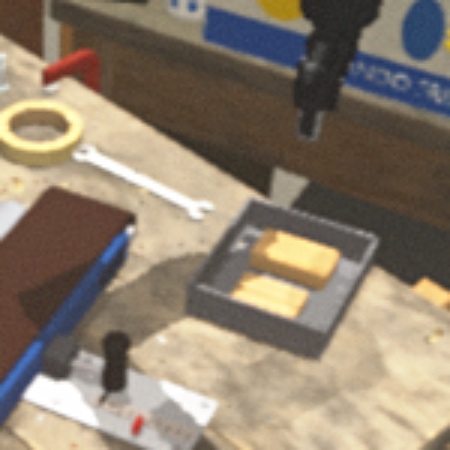

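Both offcuts are in the tray, seen at (270,295) and (295,258) in the zoomed scene view. Now I'll measure the mark and pointer precisely.

```bash
cat > g.py <<'E'
from h import *
from scipy.optimize import least_squares
O=np.array([608.8,-54.5]);yaw=np.radians(4.6)
def L2W(x,y,z): return np.array([O[0]+x*np.cos(yaw)-y*np.sin(yaw),O[1]+x*np.sin(yaw)+y*np.cos(yaw),z])
def W2L(p): d=np.asarray(p)[:2]-O; return np.array([d[0]*np.cos(yaw)+d[1]*np.sin(yaw),-d[0]*np.sin(yaw)+d[1]*np.cos(yaw)])
def hullc(n,P):
    h=cv2.convexHull(proj(n,P).astype(np.float32)); m=cv2.moments(h); return np.array([m['m10'],m['m01']])/m['m00']
def redc(n,im,set0=0.05,w=9):
    u=proj(n,[L2W(-120-set0,30,16)])[0]; u0,v0=int(u[0])-w,int(u[1])-w
    c=im[v0:v0+2*w,u0:u0+2*w].astype(float); R=np.clip(c[...,0]-np.maximum(c[...,1],c[...,2])-40,0,None)
    R[R<0.15*R.max()]=0
    vv,uu=np.mgrid[v0:v0+2*w,u0:u0+2*w]; return np.array([(R*uu).sum(),(R*vv).sum()])/R.sum(), R.astype(int)
def block(x,y): return np.array([L2W(x+a,y+b,z) for a in(-3,3) for b in(-8,8) for z in(10,22)])
def fitblock(n,c):
    return least_squares(lambda q:hullc(n,block(*q))-c,[-170,30],diff_step=1e-3).x
E
python3 - <<'E'
from g import *
for n in('top','scene'):
    im=cv2.imread(f'pics/{n}0.png')[:,:,::-1]
    print(n,'cam',ray(n,(320,200))[0].round())
    c,R=redc(n,im); print(c,R[4:16,:18] if 1 else ''); print(fitblock(n,c))
E
```

```text
top cam [400. -22. 951.]
[nan nan] [[0 0 0 0 0 0 0 0 0 0 0 0 0 0 0 0 0 0]
 [0 0 0 0 0 0 0 0 0 0 0 0 0 0 0 0 0 0]
 [0 0 0 0 0 0 0 0 0 0 0 0 0 0 0 0 0 0]
 [0 0 0 0 0 0 0 0 0 0 0 0 0 0 0 0 0 0]
 [0 0 0 0 0 0 0 0 0 0 0 0 0 0 0 0 0 0]
 [0 0 0 0 0 0 0 0 0 0 0 0 0 0 0 0 0 0]
 [0 0 0 0 0 0 0 0 0 0 0 0 0 0 0 0 0 0]
 [0 0 0 0 0 0 0 0 0 0 0 0 0 0 0 0 0 0]
 [0 0 0 0 0 0 0 0 0 0 0 0 0 0 0 0 0 0]
 [0 0 0 0 0 0 0 0 0 0 0 0 0 0 0 0 0 0]
 [0 0 0 0 0 0 0 0 0 0 0 0 0 0 0 0 0 0]
 [0 0 0 0 0 0 0 0 0 0 0 0 0 0 0 0 0 0]]g.py:12: RuntimeWarning: invalid value encountered in divide
  vv,uu=np.mgrid[v0:v0+2*w,u0:u0+2*w]; return np.array([(R*uu).sum(),(R*vv).sum()])/R.sum(), R.astype(int)
Traceback (most recent call last):
  File "g.py", line 15, in fitblock
    return least_squares(lambda q:hullc(n,block(*q))-c,[-170,30],diff_step=1e-3).x
           ~~~~~~~~~~~~~^^^^^^^^^^^^^^^^^^^^^^^^^^^^^^^^^^^^^^^^^^^^^^^^^^^^^^^^
ValueError: Residuals are not finite in the initial point.
```

```bash
sed -i 's/set0,30,16/set0,40,16/' g.py
python3 - <<'E'
from g import *
for n in('top','scene'):
    im=cv2.imread(f'pics/{n}0.png')[:,:,::-1]
    c,R=redc(n,im); print(c);print(R); print(fitblock(n,c))
    u=proj(n,[L2W(-120,20,15)])[0].astype(int);print(u);g=im[u[1]-7:u[1]+8,u[0]-12:u[0]+13].mean(2).astype(int);print(g)
E
```

```text
[nan nan]
[[0 0 0 0 0 0 0 0 0 0 0 0 0 0 0 0 0 0]
 [0 0 0 0 0 0 0 0 0 0 0 0 0 0 0 0 0 0]
 [0 0 0 0 0 0 0 0 0 0 0 0 0 0 0 0 0 0]
 [0 0 0 0 0 0 0 0 0 0 0 0 0 0 0 0 0 0]
 [0 0 0 0 0 0 0 0 0 0 0 0 0 0 0 0 0 0]
 [0 0 0 0 0 0 0 0 0 0 0 0 0 0 0 0 0 0]
 [0 0 0 0 0 0 0 0 0 0 0 0 0 0 0 0 0 0]
 [0 0 0 0 0 0 0 0 0 0 0 0 0 0 0 0 0 0]
 [0 0 0 0 0 0 0 0 0 0 0 0 0 0 0 0 0 0]
 [0 0 0 0 0 0 0 0 0 0 0 0 0 0 0 0 0 0]
 [0 0 0 0 0 0 0 0 0 0 0 0 0 0 0 0 0 0]
 [0 0 0 0 0 0 0 0 0 0 0 0 0 0 0 0 0 0]
 [0 0 0 0 0 0 0 0 0 0 0 0 0 0 0 0 0 0]
 [0 0 0 0 0 0 0 0 0 0 0 0 0 0 0 0 0 0]
 [0 0 0 0 0 0 0 0 0 0 0 0 0 0 0 0 0 0]
 [0 0 0 0 0 0 0 0 0 0 0 0 0 0 0 0 0 0]
 [0 0 0 0 0 0 0 0 0 0 0 0 0 0 0 0 0 0]
 [0 0 0 0 0 0 0 0 0 0 0 0 0 0 0 0 0 0]]g.py:12: RuntimeWarning: invalid value encountered in divide
  vv,uu=np.mgrid[v0:v0+2*w,u0:u0+2*w]; return np.array([(R*uu).sum(),(R*vv).sum()])/R.sum(), R.astype(int)
Traceback (most recent call last):
  File "g.py", line 15, in fitblock
    return least_squares(lambda q:hullc(n,block(*q))-c,[-170,30],diff_step=1e-3).x
           ~~~~~~~~~~~~~^^^^^^^^^^^^^^^^^^^^^^^^^^^^^^^^^^^^^^^^^^^^^^^^^^^^^^^^
ValueError: Residuals are not finite in the initial point.
```

```bash
sed -i 's/set0=0.05/set0=48/' g.py
python3 - <<'E'
from g import *
np.set_printoptions(linewidth=180)
for n in('top','scene'):
    im=cv2.imread(f'pics/{n}0.png')[:,:,::-1]
    c,R=redc(n,im); print(c);print(R[3:15]); print(fitblock(n,c))
    u=proj(n,[L2W(-120,20,15)])[0].astype(int);print(u);g=im[u[1]-7:u[1]+8,u[0]-12:u[0]+13].mean(2).astype(int);print(g)
E
```

```text
[314.37113031 244.54463643]
[[  0   0   0   0   0   0   0   0   0   0   0   0   0   0   0   0   0   0]
 [  0   0   0   0   0   0   0   0   0   0   0   0   0   0   0   0   0   0]
 [  0   0   0   0   0   0   0   0   0   0   0   0   0   0   0   0   0   0]
 [  0   0   0   0   0   0   0   0   0   0   0   0   0   0   0   0   0   0]
 [  0   0   0   0   0   0   0   0   0   0   0   0   0   0   0   0   0   0]
 [  0   0   0   0   0   0  81 215 215 214 215 215 191  65   0   0   0   0]
 [  0   0   0   0   0   0  55 199 190 187 174 159 173  84   0   0   0   0]
 [  0   0   0   0   0   0   0  52  49  45   0   0   0   0   0   0   0   0]
 [  0   0   0   0   0   0   0   0   0   0   0   0   0   0   0   0   0   0]
 [  0   0   0   0   0   0   0   0   0   0   0   0   0   0   0   0   0   0]
 [  0   0   0   0   0   0   0   0   0   0   0   0   0   0   0   0   0   0]
 [  0   0   0   0   0   0   0   0   0   0   0   0   0   0   0   0   0   0]]
[-165.89419648   40.47737215]
[321 223]
[[255 253 253 253 253 253 253 253 253 253 253 254 255 253 202 207 210 220 208 102  55  53   0   0  23]
 [255 254 253 253 253 253 25
[... 3229 characters left out ...]
 254 254 254 253 243 209 148 120 187 238 240 250 250 248 250 250 252 254 254 254]
 [254 254 254 254 254 254 254 255 255 255 247 164 176 240 250 250 251 250 250 248 249 252 253 254 254]
 [254 254 254 254 254 254 254 253 251 251 243 205 240 254 249 242 246 249 248 249 250 252 253 253 254]
 [254 254 253 253 254 254 254 253 251 241 236 232 248 253 250 245 249 248 248 251 253 253 253 253 253]
 [255 255 254 254 253 254 254 254 254 253 254 252 249 246 248 250 250 246 245 253 253 253 253 253 254]
 [255 255 255 255 254 254 254 254 254 254 255 254 254 251 246 238 234 230 242 253 252 248 252 254 254]
 [225 244 254 255 255 255 255 254 254 254 254 254 254 254 254 252 246 231 241 249 248 247 252 252 245]]
```

Run:
```python
from g import *
im=cv2.imread('pics/top0.png').mean(2)
P=[]
for u in range(318,324):
    d=np.clip(252-im[222:228,u],0,None); d[d<8]=0
    if u>=318: v=(d[1:5]*np.arange(223,227)).sum()/d[1:5].sum()
    for z in (15,17): print(u,round(v,2),z,W2L(onz('top',(u,v),z)).round(2),end=' ')
    print()
# knob fit: dark hull
im3=cv2.imread('pics/top0.png'); m=(im3.max(2)<75).astype(np.uint8); m[:,:315]=0;m[:,345:]=0;m[:212]=0;m[234:]=0
n,l,s,c=cv2.connectedComponentsWithStats(m); i=1+np.argmax(s[1:,4]); print(s[i],c[i])
t=np.linspace(0,6.28,40,endpoint=False)
for z1 in(72,):
    f=lambda q:hullc('top',np.array([L2W(q[0]+12*np.cos(a),q[1]+12*np.sin(a),z) for a in t for z in(13,z1)]))-np.array(c[i])
    print(least_squares(f,[-120,0],diff_step=1e-3).x)
```

```text
318 224.74 15 [-121.1    28.38] 318 224.74 17 [-121.28   28.42] 
319 224.6 15 [-120.96   26.05] 319 224.6 17 [-121.14   26.1 ] 
320 224.5 15 [-120.93   23.72] 320 224.5 17 [-121.11   23.78] 
321 224.44 15 [-120.97   21.41] 321 224.44 17 [-121.15   21.47] 
322 224.43 15 [-121.14   19.1 ] 322 224.43 17 [-121.32   19.17] 
323 224.23 15 [-120.87   16.76] 323 224.23 17 [-121.05   16.83] 
[323 216  15  13 123] [330.93495935 222.17073171]
[-120.66936448    0.        ]
```

```bash
python3 -m pendant '80 6 25 0 0 0 0.12;80 12 50 0 0 0 0.24;80 18 75 0 0 0 0.36;80 24 100 0 0 0 0.48;80 30 125 0 0 0 0.6;80 36 150 0 0 0 0.72;80 42 175 0 0 0 0.84;80 48 200 0 0 0 0.96;80 54 225 0 0 0 1.08;80 60 250 0 0 0 1.2;80 65 271 0 0 0 1.32;80 65 271 0 0 0 1.44' 50
python3 -c "
from h import *
s=st()
from scipy.spatial.transform import Rotation as Ro
R=Ro.from_euler('xyz',s['tool_rot']);T=Ro.from_euler('xyz',[np.pi,0,-1.4905]);print((T*R.inv()).as_rotvec())
b=snap('scene')
cv2.imwrite('pics/p12.png',cv2.resize(b[130:280,240:440][:,:,::-1],None,fx=4,fy=4))
"
```

```text
time_s: 18.2
tool_pos: [486.6, -59.8, 181.0]
tool_rot: [-3.138, 0.006, -1.618]
ft_force: [-0.4, -0.3, 1.2]
opening: 0.682
t 18.2 pos [486.6 -59.8 181. ] rot [-3.138  0.006 -1.618] F [-0.4 -0.3  1.2] op 0.682 q [ 0.21  0.2  -0.39 -0.01 -0.98 -0.25]
[-0.00576727  0.00319499  0.12789022]
```

View pics/p12.png

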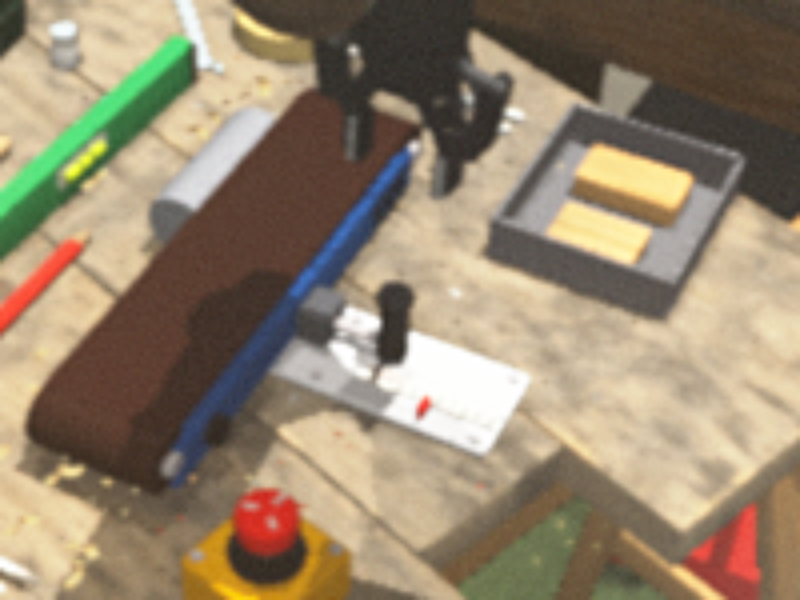

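Both offcuts are still in the tray, the stop is down, and the fingers straddle the knob position. Descending.

```bash
python3 -m pendant '80 1.5 -4 0 -0.006 0.003 0.12;80 1.5 -4 -30 -0.006 0.003 0.128;80 1.5 -4 -65 -0.006 0.003 0.128;80 1.5 -4 -100 -0.006 0.003 0.128;80 1.5 -4 -120 -0.006 0.003 0.128;80 1.5 -4 -132 -0.006 0.003 0.128;80 1.5 -4 -138 -0.006 0.003 0.128;80 1.5 -4 -138 -0.006 0.003 0.128;80 1.5 -4 -138 -0.006 0.003 0.128' 50
python3 -c "
from g import *
s=st();print(W2L(s['tool_pos']))
b=snap('scene')
cv2.imwrite('pics/p13.png',cv2.resize(b[130:280,240:440][:,:,::-1],None,fx=4,fy=4))
"
```

```text
time_s: 19.0
tool_pos: [487.6, -65.2, 42.9]
tool_rot: [3.141, -0.001, -1.489]
ft_force: [0.4, -0.1, -0.1]
opening: 0.686
t 19.0 pos [487.6 -65.2  42.9] rot [ 3.141e+00 -1.000e-03 -1.489e+00] F [ 0.4 -0.1 -0.1] op 0.686 q [ 0.2   0.4  -0.55  0.   -0.63 -0.12]
[-121.65676415   -0.90493521]
```

View pics/p13.png

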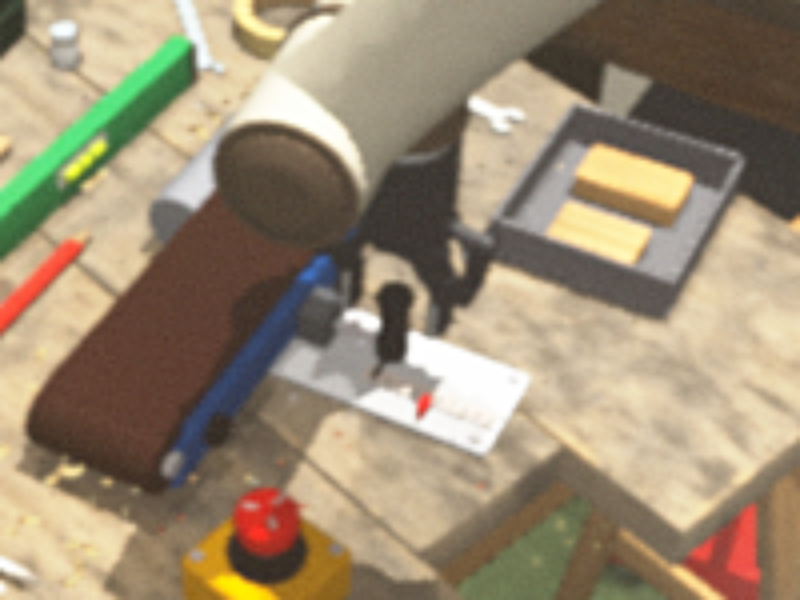

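```bash
python3 -m pendant '255 0 0 0 0 0 0;255 0 0 0 0 0 0;255 0 0 0 0 0 0;255 0 0 0 0 0 0;255 0 0 0 0 0 0;255 0 0 0 0 0 0;255 0 0 0 0 0 0;255 0 0 0 0 0 0' 50
python3 -c "
from g import *
s=st();print(W2L(s['tool_pos']))
b=snap('scene');snap('top','t14')
cv2.imwrite('pics/p14.png',cv2.resize(b[190:250,310:390][:,:,::-1],None,fx=8,fy=8,interpolation=cv2.INTER_CUBIC))
"
```

```text
time_s: 19.72
tool_pos: [487.4, -65.1, 44.6]
tool_rot: [3.142, -0.001, -1.488]
ft_force: [-2.8, 0.1, 6.2]
opening: 0.269
t 19.72 pos [487.4 -65.1  44.6] rot [ 3.142e+00 -1.000e-03 -1.488e+00] F [-2.8  0.1  6.2] op 0.269 q [ 0.2   0.39 -0.55  0.   -0.63 -0.12]
[-121.83060726   -0.8407401 ]
```

View pics/p14.png

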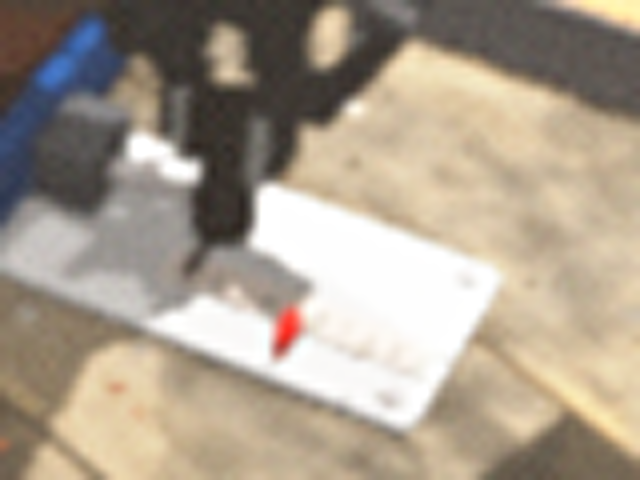

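View pics/t14.png

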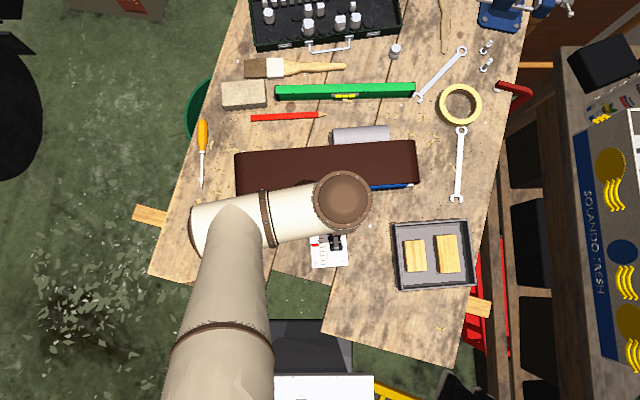

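```bash
python3 -m pendant '255 -5 -0.4 0 0 0 0;255 -10 -0.8 0 0 0 0;255 -15 -1.2 0 0 0 0;255 -20 -1.6 0 0 0 0;255 -25 -2 0 0 0 0;255 -30 -2.4 0 0 0 0;255 -34 -2.7 0 0 0 0;255 -37 -3 0 0 0 0;255 -37 -3 0 0 0 0;255 -37 -3 0 0 0 0' 50
python3 -c "
from g import *
s=st();print(W2L(s['tool_pos']))
b=snap('scene','s15');a=snap('top','t15')
cv2.imwrite('pics/p15.png',cv2.resize(np.hstack([b[200:240,310:370],a[222:262,290:350]])[:,:,::-1],None,fx=6.6,fy=8,interpolation=cv2.INTER_CUBIC))
"
```

```text
time_s: 20.65
tool_pos: [451.8, -68.0, 44.7]
tool_rot: [-3.138, -0.001, -1.488]
ft_force: [6.8, -1.4, -8.4]
opening: 0.266
t 20.65 pos [451.8 -68.   44.7] rot [-3.138e+00 -1.000e-03 -1.488e+00] F [ 6.8 -1.4 -8.4] op 0.266 q [ 0.21  0.35 -0.63  0.   -0.59 -0.13]
[-157.60994378   -0.81740722]
```

View pics/p15.png

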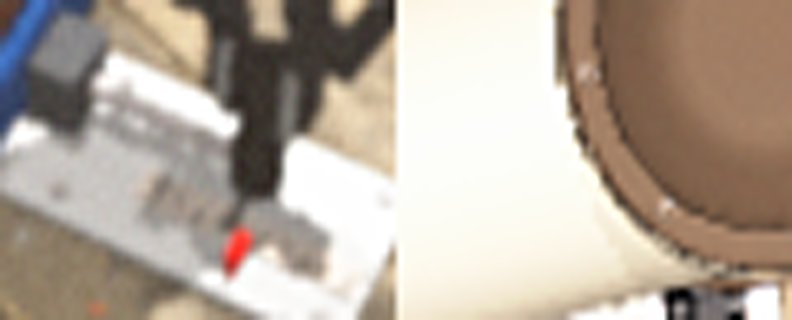

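```bash
cat > ov.py <<'E'
import sys
from g import *
f=sys.argv[1]; out=sys.argv[2]; gs=[float(x) for x in sys.argv[3:]]
im=cv2.imread(f'pics/{f}.png'); x0,y0,w,h,k=320,200,50,40,15
z=cv2.resize(im[y0:y0+h,x0:x0+w],None,fx=k,fy=k,interpolation=cv2.INTER_NEAREST)
def q(p): u=proj('scene',[p])[0]; return tuple(int(round(v)) for v in ((u[0]-x0+.5)*k,(u[1]-y0+.5)*k))
for g in gs:
    cv2.line(z,q(L2W(-121.1-g,12,15)),q(L2W(-121.1-g,29.5,15)),(0,255,0) if g==gs[0] else (255,0,255),1)
cv2.polylines(z,[np.array([q(L2W(-165.9+a,32.5+b,22)) for a,b in((-3,0),(3,0),(3,16),(-3,16))])],True,(255,255,0),1)
cv2.imwrite(f'pics/{out}.png',z)
E
python3 ov.py scene0 o0 0; python3 ov.py s15 o15 35.8 44
```

```text
(no output)
```

View pics/o0.png

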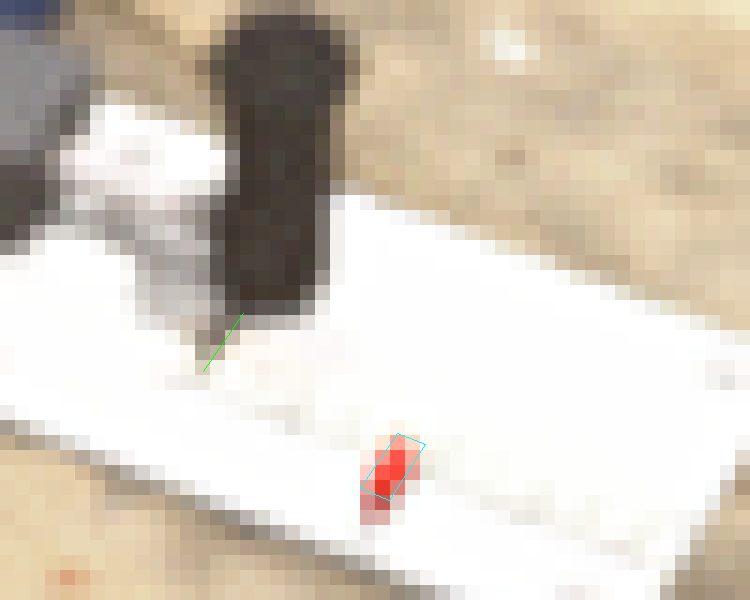

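View pics/o15.png

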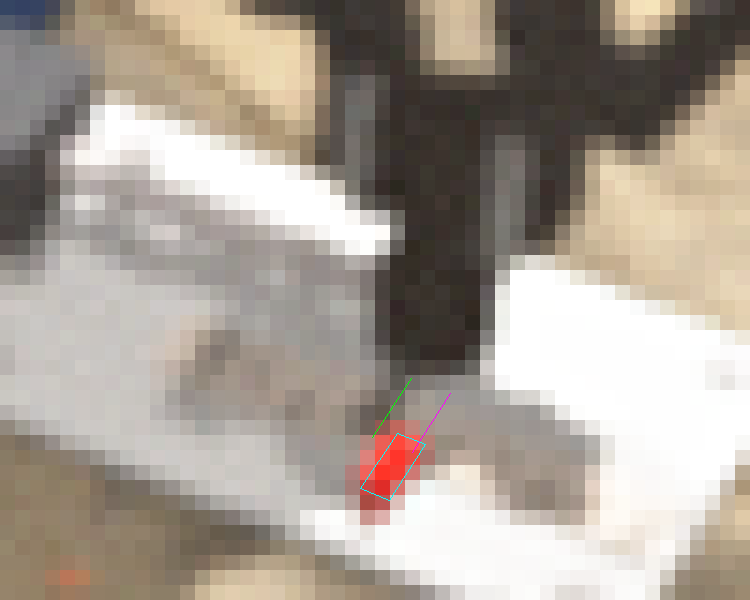

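```bash
cat > kn.py <<'E'
import sys
from g import *
t=np.linspace(0,2*np.pi,72,endpoint=False)
def edge_model(g,v,yl=0,x0=-121.1):
    out=[]
    P=np.array([proj('scene',np.array([L2W(x0-g+12*np.cos(a),yl+12*np.sin(a),z) for z in(13,45)])) for a in t])
    for vv in v:
        s=(vv-P[:,0,1])/(P[:,1,1]-P[:,0,1]); out.append((P[:,0,0]+s*(P[:,1,0]-P[:,0,0])).max())
    return np.array(out)
def edges(im,rows,c0,c1):
    e=[]
    for v in rows:
        l=im[v,c0:c1].mean(1); mid=(l[:3].mean()+l[-3:].mean())/2
        i=np.where((l[:-1]<mid)&(l[1:]>=mid))[0][0]; e.append(c0+i+(mid-l[i])/(l[i+1]-l[i]))
    return np.array(e)
def gof(f,rows,c0,c1):
    im=cv2.imread(f'pics/{f}.png').astype(float); e=edges(im,rows,c0,c1)
    s=least_squares(lambda q:edge_model(q[0],rows)-e,[20.],diff_step=1e-2); return s.x[0],(edge_model(s.x[0],rows)-e).round(2),e.round(2)
if __name__=='__main__':
    print(gof('scene0',[214,215,216,217,218],338,347)); 
    print(gof('s15',[218,219,220,221,222],348,358))
E
python3 kn.py
```

```text
(np.float64(-1.6666231686160309), array([ 0.11,  0.01, -0.04, -0.12,  0.04]), array([341.33, 341.34, 341.32, 341.32, 341.08]))
(np.float64(33.72407645309072), array([-0.09,  0.08,  0.05, -0.06,  0.02]), array([352.72, 352.44, 352.38, 352.38, 352.2 ]))
```

```bash
python3 -m pendant '255 -3 -0.2 0 0 0 0;255 -6 -0.5 0 0 0 0;255 -8 -0.6 0 0 0 0;255 -8 -0.6 0 0 0 0;255 -8 -0.6 0 0 0 0' 50
python3 -c "
from g import *
s=st();print(W2L(s['tool_pos']))
b=snap('scene','s16');a=snap('top','t16')
from kn import gof
print(gof('s16',[220,221,222,223],351,361))
"; python3 ov.py s16 o16 44
```

```text
time_s: 21.17
tool_pos: [445.3, -68.5, 44.7]
tool_rot: [-3.134, -0.001, -1.488]
ft_force: [5.9, -2.3, -8.6]
opening: 0.262
t 21.17 pos [445.3 -68.5  44.7] rot [-3.134e+00 -1.000e-03 -1.488e+00] F [ 5.9 -2.3 -8.6] op 0.262 q [ 0.21  0.34 -0.65  0.   -0.58 -0.13]
[-164.14049032   -0.80051569]
(np.float64(40.24874409403373), array([-0.04,  0.05, -0.01,  0.  ]), array([354.62, 354.43, 354.38, 354.26]))
```

View pics/o16.png

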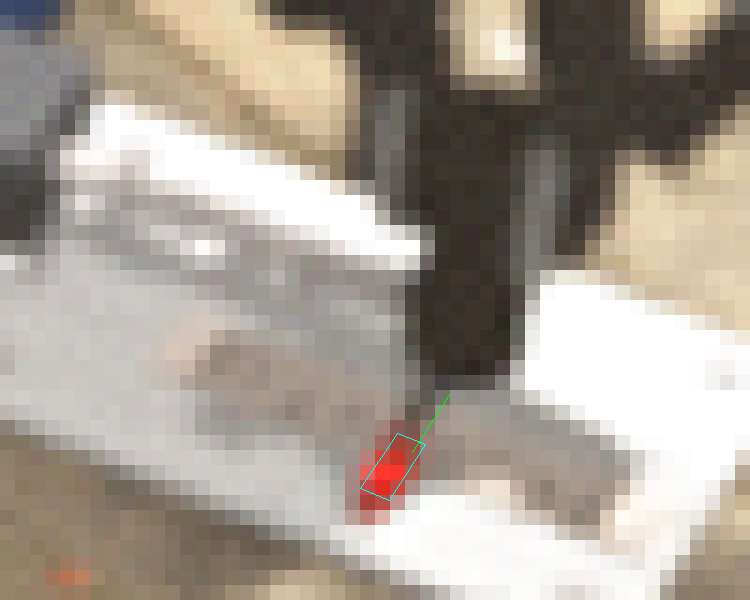

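```bash
python3 -m pendant '255 -2 -0.2 0 0 0 0;255 -3 -0.2 0 0 0 0;255 -3 -0.2 0 0 0 0' 50
python3 -c "
from g import *
s=st();print(W2L(s['tool_pos']))
b=snap('scene','s17')
from kn import gof
print(gof('s17',[220,221,222,223],351,361))
"; python3 ov.py s17 o17 44.5
```

```text
time_s: 21.52
tool_pos: [443.6, -68.6, 44.7]
tool_rot: [-3.131, -0.001, -1.487]
ft_force: [7.4, -2.6, -9.1]
opening: 0.265
t 21.52 pos [443.6 -68.6  44.7] rot [-3.131e+00 -1.000e-03 -1.487e+00] F [ 7.4 -2.6 -9.1] op 0.265 q [ 0.21  0.33 -0.66  0.   -0.57 -0.13]
[-165.78572109   -0.80136266]
(np.float64(42.18725536821562), array([-0.08, -0.15, -0.03,  0.26]), array([355.31, 355.27, 355.04, 354.64]))
```

View pics/o17.png

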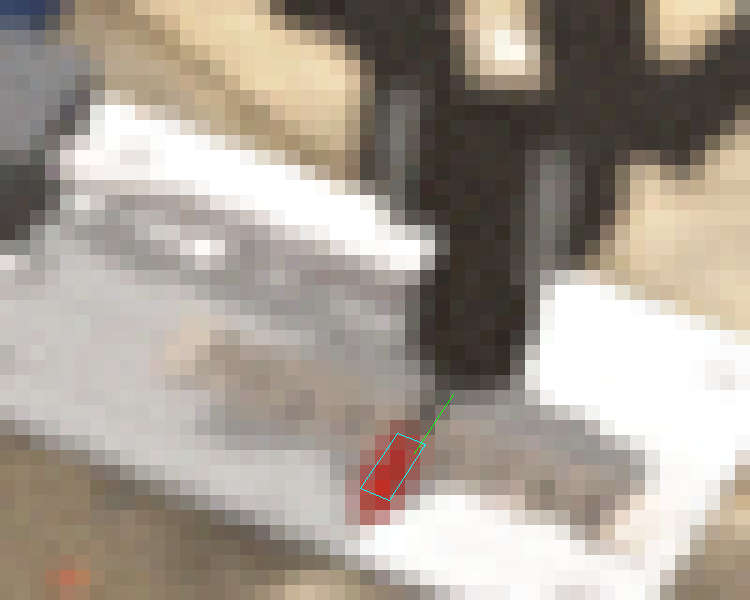

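```bash
python3 -m pendant '255 -1.6 -0.1 0 0 0 0;255 -1.6 -0.1 0 0 0 0;255 -1.6 -0.1 0 0 0 0;255 -1.6 -0.1 0 0 0 0;255 -1.6 -0.1 0 0 0 0;255 -1.6 -0.1 0 0 0 0;255 -1.6 -0.1 0 0 0 0;255 -1.6 -0.1 0 0 0 0;255 -1.6 -0.1 0 0 0 0;255 -1.6 -0.1 0 0 0 0;255 -1.6 -0.1 0 0 0 0;255 -1.6 -0.1 0 0 0 0' 50
python3 -c "
from g import *
s=st();print(W2L(s['tool_pos']))
b=snap('scene','s18')
from kn import gof
print(gof('s18',[220,221,222,223],351,361))
"
```

```text
time_s: 22.57
tool_pos: [443.3, -68.6, 44.7]
tool_rot: [-3.128, -0.001, -1.487]
ft_force: [6.7, -1.9, -9.1]
opening: 0.264
t 22.57 pos [443.3 -68.6  44.7] rot [-3.128e+00 -1.000e-03 -1.487e+00] F [ 6.7 -1.9 -9.1] op 0.264 q [ 0.21  0.33 -0.66  0.   -0.57 -0.13]
[-166.14201117   -0.8103901 ]
(np.float64(42.36032606852291), array([-0.05, -0.12, -0.13,  0.29]), array([355.34, 355.29, 355.19, 354.66]))
```

```bash
for i in 1; do python3 -m pendant '255 -1.4 -0.1 0 0 0 0;255 -1.4 -0.1 0 0 0 0;255 -1.4 -0.1 0 0 0 0;255 -1.4 -0.1 0 0 0 0;255 -1.4 -0.1 0 0 0 0;255 -1.4 -0.1 0 0 0 0;255 -1.4 -0.1 0 0 0 0;255 -1.4 -0.1 0 0 0 0;255 -1.4 -0.1 0 0 0 0;255 -1.4 -0.1 0 0 0 0;255 -1.4 -0.1 0 0 0 0;255 -1.4 -0.1 0 0 0 0' 50; done; python3 -m pendant '255 -1.4 -0.1 0 0 0 0;255 -1.4 -0.1 0 0 0 0;255 -1.4 -0.1 0 0 0 0;255 -1.4 -0.1 0 0 0 0;255 -1.4 -0.1 0 0 0 0;255 -1.4 -0.1 0 0 0 0' 50
python3 -c "
from g import *
s=st();print(W2L(s['tool_pos']))
b=snap('scene','s19')
from kn import gof
print(gof('s19',[220,221,222,223],351,361))
"; python3 ov.py s19 o19 44.5
```

```text
time_s: 23.62
tool_pos: [443.0, -68.7, 44.7]
tool_rot: [-3.126, -0.001, -1.486]
ft_force: [6.4, -2.5, -8.8]
opening: 0.262
time_s: 24.12
tool_pos: [442.6, -68.7, 44.7]
tool_rot: [-3.124, -0.001, -1.486]
ft_force: [7.0, -1.3, -8.1]
opening: 0.264
t 24.12 pos [442.6 -68.7  44.7] rot [-3.124e+00 -1.000e-03 -1.486e+00] F [ 7.  -1.3 -8.1] op 0.264 q [ 0.21  0.33 -0.67  0.01 -0.56 -0.13]
[-166.79665289   -0.83500951]
(np.float64(42.971725427512716), array([ 0.04,  0.02, -0.06,  0.  ]), array([355.45, 355.37, 355.33, 355.16]))
```

View pics/o19.png

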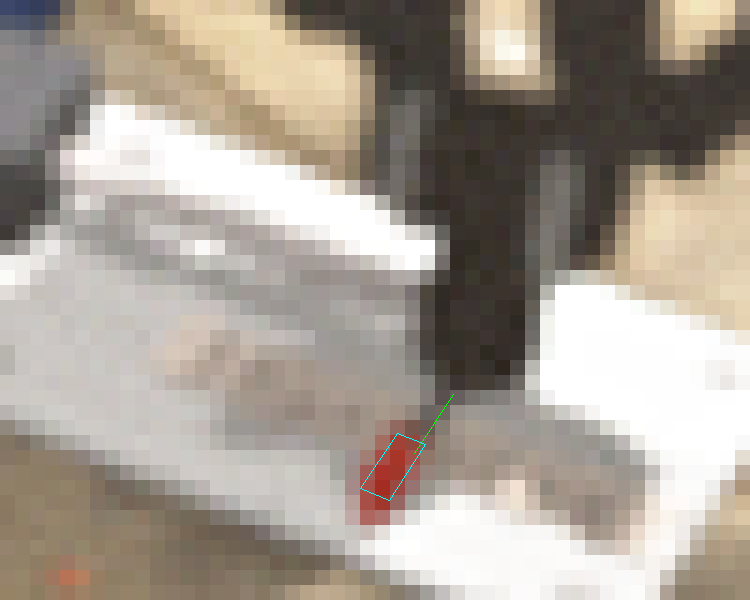

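```bash
python3 -m pendant '255 5 0.4 0 0 0 0;255 10 0.8 0 0 0 0;255 15 1.2 0 0 0 0;255 20 1.6 0 0 0 0;255 25 2 0 0 0 0;255 30 2.4 0 0 0 0;255 35 2.8 0 0 0 0;255 39 3.1 0 0 0 0;255 42 3.4 0 0 0 0;255 43.5 3.5 0 0 0 0;255 43.5 3.5 0 0 0 0;255 43.5 3.5 0 0 0 0' 50
python3 -m pendant '80 0 0 0 0 0 0;80 0 0 0 0 0 0;80 0 0 0 0 0 0;80 0 0 0 0 0 0;80 0 0 0 0 0 0;80 0 0 0 0 0 0;80 0 0 0 0 0 0;80 0 0 0 0 0 0' 50
python3 -c "
from g import *
s=st();print(W2L(s['tool_pos']))
b=snap('scene','s20')
from kn import gof
print(gof('s20',[214,215,216,217,218],338,347))
from scipy.spatial.transform import Rotation as Ro
R=Ro.from_euler('xyz',s['tool_rot']);T=Ro.from_euler('xyz',[np.pi,0,-1.4905]);print((T*R.inv()).as_rotvec())
"; python3 ov.py s20 o20 0
```

```text
time_s: 25.17
tool_pos: [486.0, -65.2, 44.6]
tool_rot: [-3.124, -0.001, -1.486]
ft_force: [3.1, 0.1, -3.5]
opening: 0.26
time_s: 25.83
tool_pos: [486.0, -65.2, 44.7]
tool_rot: [-3.124, -0.001, -1.486]
ft_force: [-0.2, -0.9, -0.2]
opening: 0.688
t 25.83 pos [486.  -65.2  44.7] rot [-3.124e+00 -1.000e-03 -1.486e+00] F [-0.2 -0.9 -0.2] op 0.688 q [ 0.2   0.38 -0.56  0.01 -0.61 -0.12]
[-123.26179853   -0.8205171 ]
(np.float64(-1.7130977582597997), array([ 0.11,  0.01, -0.05, -0.11,  0.03]), array([341.31, 341.33, 341.31, 341.29, 341.08]))
[-0.00040748  0.01782171 -0.00451115]
```

View pics/o20.png

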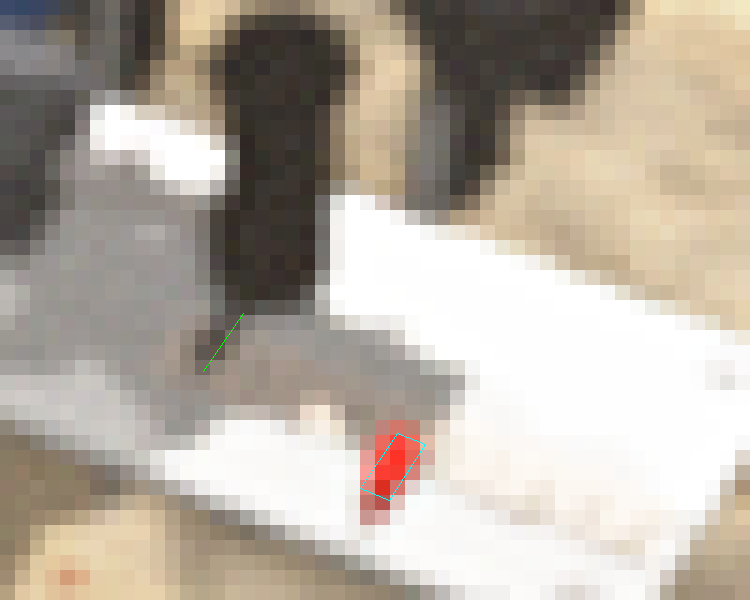

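Knob fully home (edge back at column 341.3, same as at the start) and the red mark is unmoved. Second pull.

```bash
python3 -m pendant '80 1.6 0.1 -1 0 0.018 -0.004;80 1.6 0.1 -1 0 0.018 -0.004;80 1.6 0.1 -1 0 0.018 -0.004;255 1.6 0.1 -1 0 0.018 -0.004;255 1.6 0.1 -1 0 0.018 -0.004;255 1.6 0.1 -1 0 0.018 -0.004;255 1.6 0.1 -1 0 0.018 -0.004;255 1.6 0.1 -1 0 0.018 -0.004;255 1.6 0.1 -1 0 0.018 -0.004;255 1.6 0.1 -1 0 0.018 -0.004;255 1.6 0.1 -1 0 0.018 -0.004' 50
python3 -c "
from g import *
s=st();print(W2L(s['tool_pos']))"
```

```text
time_s: 26.8
tool_pos: [487.4, -65.1, 43.8]
tool_rot: [3.141, 0.0, -1.49]
ft_force: [-1.3, 0.0, 3.3]
opening: 0.264
t 26.8 pos [487.4 -65.1  43.8] rot [ 3.141  0.    -1.49 ] F [-1.3  0.   3.3] op 0.264 q [ 0.2   0.39 -0.55 -0.   -0.63 -0.12]
[-121.89249397   -0.87248072]
```

```bash
python3 -m pendant '255 -5 -0.4 0 0 0 0;255 -10 -0.8 0 0 0 0;255 -15 -1.2 0 0 0 0;255 -20 -1.6 0 0 0 0;255 -25 -2 0 0 0 0;255 -30 -2.4 0 0 0 0;255 -35 -2.8 0 0 0 0;255 -39 -3.1 0 0 0 0;255 -43 -3.4 0 0 0 0;255 -44.8 -3.6 0 0 0 0;255 -44.8 -3.6 0 0 0 0;255 -44.8 -3.6 0 0 0 0' 50
python3 -c "
from g import *
s=st();print(W2L(s['tool_pos']))
b=snap('scene','s21')
from kn import gof
print(gof('s21',[220,221,222,223],351,361))"; python3 ov.py s21 o21 44.5
```

```text
time_s: 27.8
tool_pos: [444.3, -68.6, 43.9]
tool_rot: [-3.138, 0.0, -1.489]
ft_force: [7.5, -2.3, -7.1]
opening: 0.264
t 27.8 pos [444.3 -68.6  43.9] rot [-3.138  0.    -1.489] F [ 7.5 -2.3 -7.1] op 0.264 q [ 0.21  0.34 -0.65  0.   -0.58 -0.13]
[-165.06722293   -0.82482318]
(np.float64(41.259193612583196), array([-0.16,  0.06,  0.05,  0.05]), array([355.08, 354.75, 354.66, 354.54]))
```

View pics/o21.png

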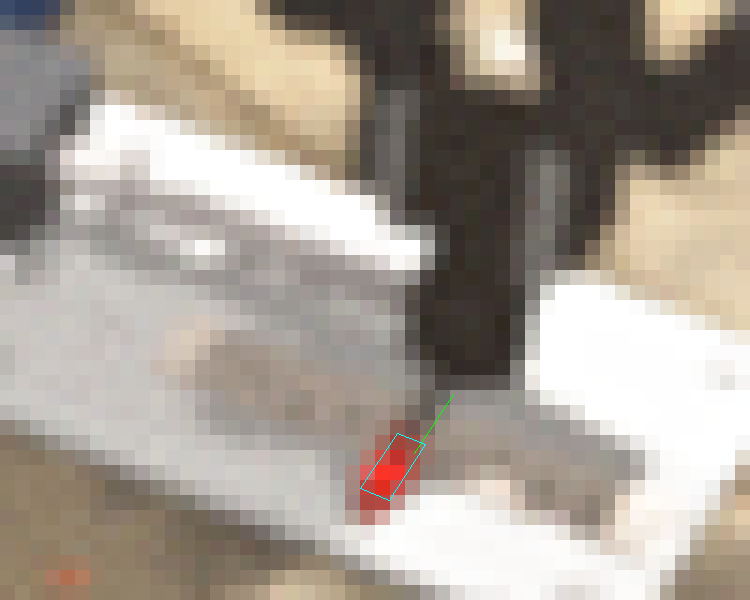

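```bash
python3 -m pendant '255 -1.5 -0.1 0 0 0 0;255 -2.6 -0.2 0 0 0 0;255 -2.6 -0.2 0 0 0 0;255 -2.6 -0.2 0 0 0 0;255 -2.6 -0.2 0 0 0 0;255 -2.6 -0.2 0 0 0 0;255 -2.6 -0.2 0 0 0 0;255 -2.6 -0.2 0 0 0 0;255 -2.6 -0.2 0 0 0 0;255 -2.6 -0.2 0 0 0 0;255 -2.6 -0.2 0 0 0 0;255 -2.6 -0.2 0 0 0 0' 50
python3 -c "
from g import *
s=st();print(W2L(s['tool_pos']))
b=snap('scene','s22')
from kn import gof
print(gof('s22',[220,221,222,223],351,361))"
```

```text
time_s: 28.85
tool_pos: [443.4, -68.6, 43.9]
tool_rot: [-3.134, 0.0, -1.489]
ft_force: [6.3, -2.7, -6.2]
opening: 0.268
t 28.85 pos [443.4 -68.6  43.9] rot [-3.134  0.    -1.489] F [ 6.3 -2.7 -6.2] op 0.268 q [ 0.21  0.33 -0.66  0.   -0.57 -0.13]
[-165.95260149   -0.829258  ]
(np.float64(42.19310250174448), array([-0.12, -0.16,  0.02,  0.25]), array([355.35, 355.28, 354.99, 354.65]))
```

g ≈ 44.0, just short of level. I'll creep slightly and keep holding.

```bash
for i in 1; do python3 -m pendant '255 -1.7 -0.1 0 0 0 0;255 -1.7 -0.1 0 0 0 0;255 -1.7 -0.1 0 0 0 0;255 -1.7 -0.1 0 0 0 0;255 -1.7 -0.1 0 0 0 0;255 -1.7 -0.1 0 0 0 0;255 -1.7 -0.1 0 0 0 0;255 -1.7 -0.1 0 0 0 0;255 -1.7 -0.1 0 0 0 0;255 -1.7 -0.1 0 0 0 0;255 -1.7 -0.1 0 0 0 0;255 -1.7 -0.1 0 0 0 0' 50; done
python3 -m pendant '255 -1.3 -0.1 0 0 0 0;255 -1.3 -0.1 0 0 0 0;255 -1.3 -0.1 0 0 0 0;255 -1.3 -0.1 0 0 0 0;255 -1.3 -0.1 0 0 0 0;255 -1.3 -0.1 0 0 0 0;255 -1.3 -0.1 0 0 0 0;255 -1.3 -0.1 0 0 0 0;255 -1.3 -0.1 0 0 0 0;255 -1.3 -0.1 0 0 0 0;255 -1.3 -0.1 0 0 0 0;255 -1.3 -0.1 0 0 0 0' 50
python3 -c "
from g import *
s=st();print(W2L(s['tool_pos']))
b=snap('scene','s23')
from kn import gof
print(gof('s23',[220,221,222,223],351,361))"
```

```text
time_s: 29.9
tool_pos: [443.2, -68.7, 43.9]
tool_rot: [-3.13, 0.0, -1.488]
ft_force: [5.7, -2.4, -6.7]
opening: 0.267
time_s: 30.9
tool_pos: [443.2, -68.7, 43.9]
tool_rot: [-3.127, 0.0, -1.488]
ft_force: [6.6, -2.9, -5.1]
opening: 0.263
t 30.9 pos [443.2 -68.7  43.9] rot [-3.127  0.    -1.488] F [ 6.6 -2.9 -5.1] op 0.263 q [ 0.21  0.33 -0.66  0.   -0.56 -0.13]
[-166.24574101   -0.83911349]
(np.float64(42.39292839183691), array([-0.06, -0.13, -0.12,  0.31]), array([355.36, 355.32, 355.2 , 354.66]))
```

```bash
python3 -m pendant '255 5 0.4 0 0 0 0;255 10 0.8 0 0 0 0;255 15 1.2 0 0 0 0;255 20 1.6 0 0 0 0;255 25 2 0 0 0 0;255 30 2.4 0 0 0 0;255 35 2.8 0 0 0 0;255 39 3.1 0 0 0 0;255 42 3.4 0 0 0 0;255 43 3.5 0 0 0 0;255 43 3.5 0 0 0 0;255 43 3.5 0 0 0 0' 50
python3 -m pendant '80 0 0 0 0 0 0;80 0 0 0 0 0 0;80 0 0 0 0 0 0;80 0 0 0 0 0 0;80 0 0 0 0 0 0;80 0 0 0 0 0 0;80 0 0 0 0 0 0;80 0 0 0 0 0 0;80 0 0 0 0 0 0' 50
python3 -c "
from g import *
s=st();print(W2L(s['tool_pos']))
b=snap('scene','s24')
from kn import gof
print(gof('s24',[214,215,216,217,218],338,347))
c,R=redc('scene',b);print(c,fitblock('scene',c))
from scipy.spatial.transform import Rotation as Ro
R=Ro.from_euler('xyz',s['tool_rot']);T=Ro.from_euler('xyz',[np.pi,0,-1.4905]);print((T*R.inv()).as_rotvec())
"
```

```text
time_s: 31.95
tool_pos: [486.1, -65.2, 43.9]
tool_rot: [-3.128, 0.0, -1.488]
ft_force: [3.4, -0.6, -1.1]
opening: 0.263
time_s: 32.7
tool_pos: [486.0, -65.2, 43.9]
tool_rot: [-3.128, 0.0, -1.488]
ft_force: [-1.4, 0.6, 0.9]
opening: 0.685
t 32.7 pos [486.  -65.2  43.9] rot [-3.128  0.    -1.488] F [-1.4  0.6  0.9] op 0.685 q [ 0.2   0.39 -0.56  0.   -0.61 -0.12]
[-123.22801998   -0.84522314]
(np.float64(-1.6878224099787942), array([ 0.13,  0.02, -0.06, -0.1 ,  0.  ]), array([341.3 , 341.33, 341.33, 341.3 , 341.11]))
[345.55394737 230.47828947] [-163.35262614   35.09061127]
[-0.00133419  0.01389607 -0.00244256]
```

```bash
python3 -m pendant '80 0 0 30 0 0.014 0;80 0 0 65 0 0.014 0;80 0 0 105 0 0.014 0;30 -6 30 115 0 0.014 0.1;30 -13 70 115 0 0.014 0.2;30 -20 110 115 0 0.014 0.3;30 -28 150 115 0 0.014 0.39;30 -34 190 115 0 0.014 0.39;30 -38 220.5 110 0 0.014 0.39;30 -38 220.5 110 0 0.014 0.39;30 -38 220.5 110 0 0.014 0.39' 40
python3 -c "
from g import *
s=st()
b=snap('scene','s25');a=snap('top','t25')
cv2.imwrite('pics/p25.png',cv2.resize(np.hstack([b[190:310,250:370],a[180:300,170:290]])[:,:,::-1],None,fx=3.3,fy=3.3,interpolation=cv2.INTER_CUBIC))
c,R=redc('scene',b);print(c,fitblock('scene',c))
from kn import gof
print(gof('s25',[214,215,216,217,218],338,347))
from scipy.spatial.transform import Rotation as Ro
R=Ro.from_euler('xyz',s['tool_rot']);T=Ro.from_euler('xyz',[np.pi,0,-1.1]);print((T*R.inv()).as_rotvec())
"
```

```text
time_s: 33.67
tool_pos: [447.5, 156.6, 153.6]
tool_rot: [3.141, 0.004, -1.095]
ft_force: [-0.4, -0.2, -0.4]
opening: 0.881
t 33.67 pos [447.5 156.6 153.6] rot [ 3.141  0.004 -1.095] F [-0.4 -0.2 -0.4] op 0.881 q [ 0.68  0.21 -0.46 -0.   -0.9  -0.2 ]
[345.5043573  231.04793028] [-164.16104907   37.13770773]
(np.float64(8.04525261988309), array([-0.43, -0.16,  0.02,  0.13,  0.44]), array([345.01, 344.65, 344.39, 344.2 , 343.8 ]))
[-0.00348501 -0.00190257 -0.00526754]
```

View pics/p25.png

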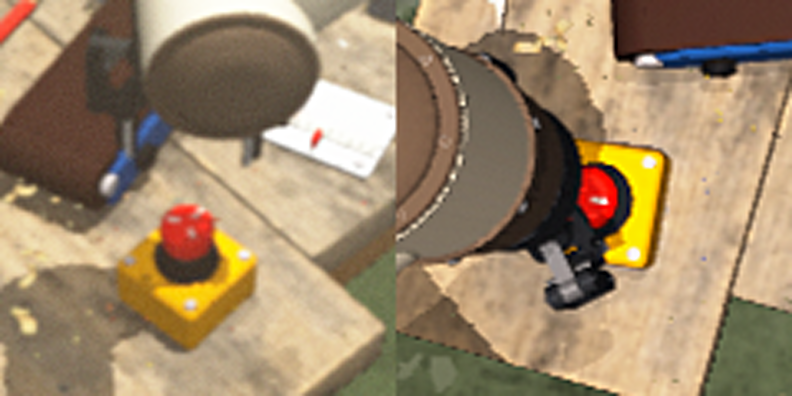

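```bash
python3 -m pendant '30 0.5 -0.6 -25 0 0 0;30 0.5 -0.6 -50 0 0 0;30 0.5 -0.6 -70 0 0 0;30 0.5 -0.6 -83 0 0 0;30 0.5 -0.6 -90 0 0 0;30 0.5 -0.6 -92 0 0 0;30 0.5 -0.6 -92 0 0 0;30 0.5 -0.6 -92 0 0 0' 40
python3 -c "
from h import *
b=snap('scene')
cv2.imwrite('pics/p26.png',cv2.resize(b[200:310,250:360][:,:,::-1],None,fx=5,fy=5,interpolation=cv2.INTER_CUBIC))"
```

```text
time_s: 34.43
tool_pos: [449.0, 154.2, 62.5]
tool_rot: [-3.14, 0.004, -1.099]
ft_force: [0.4, 0.5, -0.6]
opening: 0.882
```

View pics/p26.png

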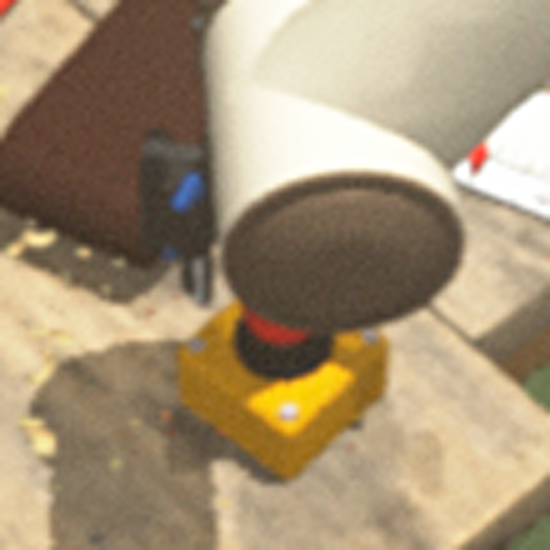

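```bash
python3 -m pendant '255 -0.7 1.3 0 0 0 0;255 -0.7 1.3 0 0 0 0;255 -0.7 1.3 0 0 0 0;255 -0.7 1.3 0 0 0 0;255 -0.7 1.3 0 0 0 0;255 -0.7 1.3 0 0 0 0;255 -0.7 1.3 0 0 0 0' 30
```

```text
time_s: 35.07
tool_pos: [449.0, 156.2, 63.1]
tool_rot: [-3.138, 0.004, -1.098]
ft_force: [0.9, 1.0, 2.6]
opening: 0.479
```

```bash
python3 -m pendant '255 0 0 0 0 0 -0.08;255 0 0 0 0 0 -0.16;255 0 0 0 0 0 -0.24;255 0 0 0 0 0 -0.32;255 0 0 0 0 0 -0.4;255 0 0 0 0 0 -0.48;255 0 0 0 0 0 -0.56;255 0 0 0 0 0 -0.64;255 0 0 0 0 0 -0.72;255 0 0 0 0 0 -0.75;255 0 0 0 0 0 -0.75' 40
python3 -c "
from h import *
st();print(r.read_state()['moment'])"
```

```text
time_s: 35.98
tool_pos: [447.2, 155.9, 62.5]
tool_rot: [-3.141, 0.002, -1.849]
ft_force: [-3.6, 3.4, 2.8]
opening: 0.481
t 35.98 pos [447.2 155.9  62.5] rot [-3.141e+00  2.000e-03 -1.849e+00] F [-3.6  3.4  2.8] op 0.481 q [ 0.68  0.34 -0.57 -0.   -0.66 -0.96]
[0.99959258 1.33602776 0.15237218]
```

Twisted 0.75 rad; the moment of about 0.15 N m shows it was gripping. Release and lift.

```bash
python3 -m pendant '30 0 0 0 0 0 0;30 0 0 0 0 0 0;30 0 0 0 0 0 0;30 0 0 0 0 0 0;30 0 0 0 0 0 0;30 0 0 0 0 0 0;30 0 0 15 0 0 0;30 0 0 45 0 0 0;30 0 0 80 0 0 0;30 0 0 115 0 0 0;30 0 -20 150 0 0 0;30 0 -50 160 0 0 0' 40
python3 -m pendant '30 -10 -40 0 0 0 0;30 -20 -80 0 0 0 0;30 -30 -120 0 0 0 0;30 -40 -160 0 0 0 0;30 -50 -200 0 0 0 0;30 -55 -240 0 0 0 0;30 -60 -280 0 0 0 0;30 -65 -320 0 0 0 0;30 -70 -360 0 0 0 0;30 -80 -400 0 0 0 0;30 -80 -400 0 0 0 0' 40
python3 -c "
from g import *
st()
b=snap('scene','s27');a=snap('top','t27')
cv2.imwrite('pics/p27.png',cv2.resize(b[130:310,220:420][:,:,::-1],None,fx=3.3,fy=3.3,interpolation=cv2.INTER_CUBIC))
for f in ('scene0','s25','s27'):
    im=cv2.imread(f'pics/{f}.png')[240:275,290:325].astype(int); R=(im[...,2]-np.maximum(im[...,0],im[...,1]*1.0)>70)&(im[...,1]<110); v,u=np.where(R); print(f,v.min()+240,v.max()+240,u.mean()+290,v.mean()+240,R.sum())
from kn import gof
print(gof('s27',[214,215,216,217,218],338,347))
c,R=redc('scene',b);print(c,fitblock('scene',c)); 
c,R=redc('top',a);print(c,fitblock('top',c)) if R.sum() else 0
"
```

```text
time_s: 36.98
tool_pos: [450.2, 107.7, 228.4]
tool_rot: [-3.132, 0.009, -1.845]
ft_force: [0.1, 0.0, -0.2]
opening: 0.883
time_s: 37.9
tool_pos: [368.4, -297.6, 228.0]
tool_rot: [-3.133, 0.008, -1.853]
ft_force: [0.0, 0.9, 0.0]
opening: 0.883
t 37.9 pos [ 368.4 -297.6  228. ] rot [-3.133  0.008 -1.853] F [0.  0.9 0. ] op 0.883 q [-0.34  0.13 -0.35 -0.01 -1.08  0.06]
scene0 250 265 306.3705882352941 258.4117647058824 170
s25 252 268 306.2587064676617 260.1542288557214 201
s27 250 265 306.3081395348837 258.3662790697674 172
(np.float64(-0.29245740761381894), array([ 0.26,  0.01, -0.08, -0.12, -0.07]), array([341.62, 341.79, 341.8 , 341.77, 341.63]))
[345.36856876 231.07109448] [-163.86254161   37.40307723]
[314.53870968 244.55967742] [-165.95984656   40.09739815]
```

View pics/p27.png

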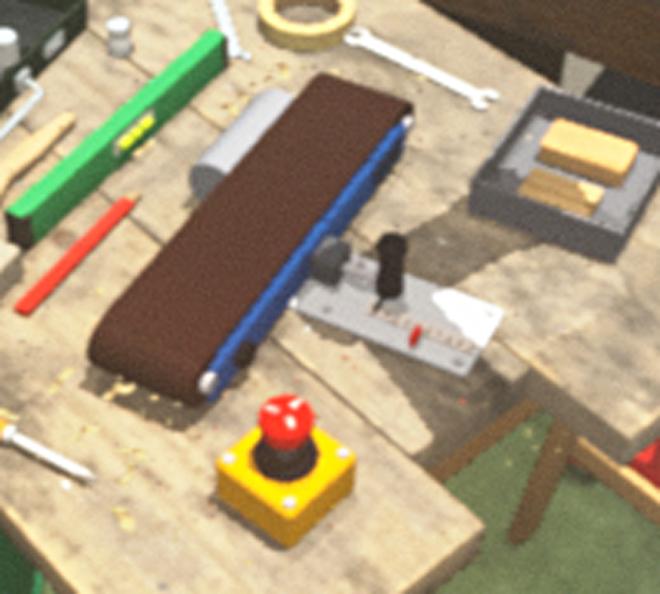

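View pics/t27.png

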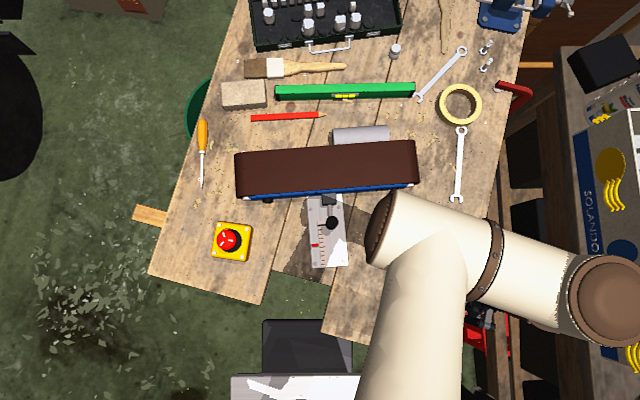

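Run:
```python
from g import *
for f in ('top0','t27'):
    im3=cv2.imread(f'pics/{f}.png'); m=(im3.max(2)<75).astype(np.uint8); m[:,:315]=0;m[:,345:]=0;m[:212]=0;m[234:]=0
    n,l,s,c=cv2.connectedComponentsWithStats(m); i=1+np.argmax(s[1:,4]); print(s[i],c[i])
    print(im3.mean(2)[221:228,316:325].astype(int))
    d=im3[110:200,180:220].astype(int);o=(d[...,2]>180)&(d[...,0]<60);v,u=np.where(o);print('driver',u.mean()+180,v.mean()+110,o.sum())
```

```text
[323 216  15  13 123] [330.93495935 222.17073171]
[[254 253 253 252 255 255 203 211 221]
 [250 229 255 255 255 255 227 214 224]
 [252 236 255 255 255 255 255 211 204]
 [255 252 173 139 125  86  83  63  42]
 [255 248  78  83 123 121 122 128 146]
 [255 254 241 254 255 255 255 255 255]
 [254 254 254 255 255 254 254 253 255]]
driver 201.69288389513108 133.9438202247191 267
[318 216  20  14 141] [330.61702128 222.4751773 ]
[[191 188 196 195 196 194 194 196 203]
 [181 165 196 198 198 197 200 202 209]
 [183 167 202 196 197 194 196 198 188]
 [182 156 177 137 121  78  79  70  45]
 [184 115  30  17  36  37  36  47  62]
 [184 143 124 142 168 161 163 164 165]
 [197 198 197 212 195 150 151 153 154]]
driver 201.77358490566039 133.988679245283 265
```

```bash
python3 -c "
from h import *
r.close_job(); st()"
```

```text
the job is handed in; nothing more can be done
the job is handed in; nothing more can be done
```

I carried out the whole job in the order asked and handed it in at about 38 s. No verdict is reported.

- **Emergency stop pressed:** I pushed it to its lower end at up to about 14 N, above the 6 to 10 N you gave. It latched: the cap sat about 2 px lower in the scene camera and was still down before the final twist.
- **Pieces:** Only two were on the belt, offcut_a and offcut_b. Both now lie side by side in the grey tray, and the belt is empty.
- **Gauge pulls:** I estimated the red mark at 44.3 to 44.8 mm of pull.
    - The first pull was held at 44.0 to 45.0 mm for about 2.6 s. It crept outward during the hold, so it may have ended up to about 0.5 mm past the mark.
    - The second was held at about 44.0 to 44.35 mm for at least 2 s.
    - The knob's edge came back to within 0.1 px of its start position after each pull.
- **Stop released:** I twisted it 0.75 rad clockwise and it popped up. The cap shows at the same rows as at the start.
- **Untouched items:** The red mark reads -165.96 mm against -165.89 mm at the start. The screwdriver is within 0.1 px.

One check disagreed: in the final scene picture, the knob-edge fit read about 1.4 mm off home. The plate was in the arm's shadow there. The top view shows the pointer in the same place as at the start, apart from the shadow, so I take the knob to be home. How level the pointer stood comes from camera and arm readings good to about half a millimetre.

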